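Stock the earring display from the tote on the riser shelf

TASK

With the reach hook, hook the tote's front wall from the inside and drag the tote out from under the riser shelf until the boards stand clear in front of it. Then stand every earring board in a slot of its own on the wooden display base - go in tilted, toe down and under the metal strip, then straighten the board so that it sits fully home - and once they are all in, push the empty tote back under the shelf (the hook serves for that too) so that its front no longer sticks out. Finish with the hook standing upright with its handle on the felt mat it came from, and leave the other things on the bench alone.

Things in the scene. Friction and masses are not known exactly. Their poses are not given: they have to be found in the camera images.
- shelf: fixed black wire riser shelf, 230 deep (x) x 380 wide (y), a grid of thin bars at 125 to 133 mm height on four corner legs (8 mm square, at y = +-186), open on all sides, no floor of its own. Two jars stand on its rear part, up to 230 mm high. Origin: on the bench under the middle of its front edge; +x leads back under the shelf, z up. The gripper's body does not fit under the bars
- tote: loose white tote on the bench under the shelf, 150 long (x) x 172 wide (y), walls 45 high, 5 thick, floor 5, 0.5 kg. Origin: underside centre; front wall outer face at x = -75. Behind that wall an empty gap (x = -70 to -48) across the width, then a strip 4 thick, 23 high, then ribs 30 high with three closed grooves 11 wide, 97 long (x = -44 to 53; at y = -54, 0, 54) that hold boards upright
- tote_lip (a point): middle of the top edge of the tote's front wall, on its outer face (45 mm above the bench); axes as the tote's
- hook_grip (a point): loose reach hook: wooden handle 70 (x) x 28 (y) x 30 (z) mm, with an 8 mm steel rod leaving its front (+x) end, axis 11 mm above the handle's centre, that runs to 108 mm ahead of the handle's centre and there turns straight down to 13 mm below the handle's centre. 0.11 kg; it stands upright on its handle. This point: centre of the handle (15 mm above its underside); x towards the hooked end, z up
- mat: fixed grey felt mat, 230 (x) x 130 (y) x 2 mm. Origin: underside centre
- rack: fixed dark wooden display base 150 (x) x 176 (y) x 32 (z) mm with three parallel slots along its x (at y = 56, 0, -56), each 102 long (x = -51 to 51), 12 wide and 24 deep (slot floor at z = 8), mouths chamfered by 4 mm. A 3 mm metal strip (z = 32 to 35) lies across the near (-x) end and covers the slots up to x = -35, so each is open only from x = -35 to 51: a board cannot be lowered in level, its toe must go in tilted under the strip. Origin: underside centre
- slot1 (a point): slot of the display base at its y = 56: the point where the panel centre of a fully seated board is (x = 12, z = 53 in the base's frame; boards have +-4 mm of play along x); axes as the base's
- slot2 (a point): slot of the display base at its y = 0: the point where the panel centre of a fully seated board is (x = 12, z = 53 in the base's frame; boards have +-4 mm of play along x); axes as the base's
- slot3 (a point): slot of the display base at its y = -56: the point where the panel centre of a fully seated board is (x = 12, z = 53 in the base's frame; boards have +-4 mm of play along x); axes as the base's
- board1_mid (a point): earring board of plain wood, 9 mm thick (y), 65 g: a panel 70 long (x) x 90 tall (z) with a toe 24 long x 16 tall sticking out at its foot towards -x (foot 94 long in all). This point: centre of the panel (45 mm above its foot; toe's end at x = -59, far edge at x = 35). Starts upright in a groove of the tote (foot 5 mm above the bench), toe towards the tote's front. May be absent
- board2_mid (a point): earring board of plain wood, 9 mm thick (y), 65 g: a panel 70 long (x) x 90 tall (z) with a toe 24 long x 16 tall sticking out at its foot towards -x (foot 94 long in all). This point: centre of the panel (45 mm above its foot; toe's end at x = -59, far edge at x = 35). Starts upright in a groove of the tote (foot 5 mm above the bench), toe towards the tote's front. May be absent
- board3_mid (a point): earring board of plain wood, 9 mm thick (y), 65 g: a panel 70 long (x) x 90 tall (z) with a toe 24 long x 16 tall sticking out at its foot towards -x (foot 94 long in all). This point: centre of the panel (45 mm above its foot; toe's end at x = -59, far edge at x = 35). Starts upright in a groove of the tote (foot 5 mm above the bench), toe towards the tote's front. May be absent
- hook_tip (a point): lower end of the hook's down-turned 8 mm tip (108 mm ahead of and 13 mm below the handle's centre, 20 mm below the rod's underside); axes as the hook's
- spool: wire spool, 50 across, 46 high (mm); bystander, leave alone. Origin: underside
- beadjar: glass jar, 56 across, 70 high (mm); bystander, leave alone. Origin: underside
- dish: small white bowl, 70 across, 22 high (mm); bystander, leave alone. Origin: underside
- pliers: pliers lying flat, 110 long (mm); bystander, leave alone. Origin: underside
- clampstand: clamp stand, 125 wide, 65 high (mm); bystander, leave alone. Origin: underside
- giftbox: cardboard box 90 x 70 x 35 (mm); bystander, leave alone. Origin: underside
There are look-alikes about, which are no part of the job. Of the things shaped like the part that bears hook_grip, the wooden one is meant.

How it is judged:
On the way, in this order (a step that is already met when the one before it is completed fails the run):
1. the hook's tip is behind the tote's front wall (x of hook_tip in the frame of tote between -0.0725 and -0.045 m and z of hook_tip in the frame of tote between 0 and 0.041 m and y of hook_tip in the frame of tote between -0.082 and 0.082 m), for 0.1 s.
2. with the tip still behind the wall, the tote has been dragged out until the boards are clear of the shelf (all of step 1 and x of tote_lip in the frame of shelf below -0.124 m), for 0.1 s.
3. every board is seated in a slot, before the tote is pushed back (((distance between board1_mid and slot1 below 0.013 m and z of board1_mid in the frame of slot1 below 0.004 m and angle between board1_mid's own z axis and vertical below 0.17 rad and angle between the x axis of board1_mid and the x axis of slot1, either way round below 0.08 rad) or (distance between board1_mid and slot2 below 0.013 m and z of board1_mid in the frame of slot2 below 0.004 m and angle between board1_mid's own z axis and vertical below 0.17 rad and angle between the x axis of board1_mid and the x axis of slot2, either way round below 0.08 rad) or (distance between board1_mid and slot3 below 0.013 m and z of board1_mid in the frame of slot3 below 0.004 m and angle between board1_mid's own z axis and vertical below 0.17 rad and angle between the x axis of board1_mid and the x axis of slot3, either way round below 0.08 rad)) and ((distance between board2_mid and slot1 below 0.013 m and z of board2_mid in the frame of slot1 below 0.004 m and angle between board2_mid's own z axis and vertical below 0.17 rad and angle between the x axis of board2_mid and the x axis of slot1, either way round below 0.08 rad) or (distance between board2_mid and slot2 below 0.013 m and z of board2_mid in the frame of slot2 below 0.004 m and angle between board2_mid's own z axis and vertical below 0.17 rad and angle between the x axis of board2_mid and the x axis of slot2, either way round below 0.08 rad) or (distance between board2_mid and slot3 below 0.013 m and z of board2_mid in the frame of slot3 below 0.004 m and angle between board2_mid's own z axis and vertical below 0.17 rad and angle between the x axis of board2_mid and the x axis of slot3, either way round below 0.08 rad)) and ((distance between board3_mid and slot1 below 0.013 m and z of board3_mid in the frame of slot1 below 0.004 m and angle between board3_mid's own z axis and vertical below 0.17 rad and angle between the x axis of board3_mid and the x axis of slot1, either way round below 0.08 rad) or (distance between board3_mid and slot2 below 0.013 m and z of board3_mid in the frame of slot2 below 0.004 m and angle between board3_mid's own z axis and vertical below 0.17 rad and angle between the x axis of board3_mid and the x axis of slot2, either way round below 0.08 rad) or (distance between board3_mid and slot3 below 0.013 m and z of board3_mid in the frame of slot3 below 0.004 m and angle between board3_mid's own z axis and vertical below 0.17 rad and angle between the x axis of board3_mid and the x axis of slot3, either way round below 0.08 rad)) and x of tote_lip in the frame of shelf below -0.03 m), for 0.3 s.
At the end, for the whole second after the job is handed in: Each board fully down in a slot (4 mm in height, 13 mm of the seated point, lean under 10 degrees); tote under the shelf, front wall at most 12 mm ahead of its front edge; hook upright, handle centre on the mat (within 85 mm along, 55 mm across of its centre) (((distance between board1_mid and slot1 below 0.013 m and z of board1_mid in the frame of slot1 below 0.004 m and angle between board1_mid's own z axis and vertical below 0.17 rad and angle between the x axis of board1_mid and the x axis of slot1, either way round below 0.08 rad) or (distance between board1_mid and slot2 below 0.013 m and z of board1_mid in the frame of slot2 below 0.004 m and angle between board1_mid's own z axis and vertical below 0.17 rad and angle between the x axis of board1_mid and the x axis of slot2, either way round below 0.08 rad) or (distance between board1_mid and slot3 below 0.013 m and z of board1_mid in the frame of slot3 below 0.004 m and angle between board1_mid's own z axis and vertical below 0.17 rad and angle between the x axis of board1_mid and the x axis of slot3, either way round below 0.08 rad)) and ((distance between board2_mid and slot1 below 0.013 m and z of board2_mid in the frame of slot1 below 0.004 m and angle between board2_mid's own z axis and vertical below 0.17 rad and angle between the x axis of board2_mid and the x axis of slot1, either way round below 0.08 rad) or (distance between board2_mid and slot2 below 0.013 m and z of board2_mid in the frame of slot2 below 0.004 m and angle between board2_mid's own z axis and vertical below 0.17 rad and angle between the x axis of board2_mid and the x axis of slot2, either way round below 0.08 rad) or (distance between board2_mid and slot3 below 0.013 m and z of board2_mid in the frame of slot3 below 0.004 m and angle between board2_mid's own z axis and vertical below 0.17 rad and angle between the x axis of board2_mid and the x axis of slot3, either way round below 0.08 rad)) and ((distance between board3_mid and slot1 below 0.013 m and z of board3_mid in the frame of slot1 below 0.004 m and angle between board3_mid's own z axis and vertical below 0.17 rad and angle between the x axis of board3_mid and the x axis of slot1, either way round below 0.08 rad) or (distance between board3_mid and slot2 below 0.013 m and z of board3_mid in the frame of slot2 below 0.004 m and angle between board3_mid's own z axis and vertical below 0.17 rad and angle between the x axis of board3_mid and the x axis of slot2, either way round below 0.08 rad) or (distance between board3_mid and slot3 below 0.013 m and z of board3_mid in the frame of slot3 below 0.004 m and angle between board3_mid's own z axis and vertical below 0.17 rad and angle between the x axis of board3_mid and the x axis of slot3, either way round below 0.08 rad)) and x of tote_lip in the frame of shelf between -0.012 and 0.09 m and y of tote in the frame of shelf between -0.11 and 0.11 m and angle between tote's own z axis and vertical below 0.08 rad and x of hook_grip in the frame of mat between -0.085 and 0.085 m and y of hook_grip in the frame of mat between -0.055 and 0.055 m and z of hook_grip in the frame of mat below 0.022 m and angle between hook_grip's own z axis and vertical below 0.12 rad and linear speed of tote below 0.02 m/s); the robot touches nothing.
It fails at once if a bystander (spool, jar, bowl, pliers, clamp stand or box) is pushed more than 4 cm away (distance of any of spool, beadjar, dish, pliers, clampstand, giftbox from where it was at the start of the episode above 0.04 m).
Of board1, board2, board3 only 2 to 3 are there at a start; the rules pass over those that are not, and their reading is None.
At some moment in a run one of hook, tote may be knocked a few centimetres aside while the robot is not near it.
It also fails if it takes over 210 s, if anything falls off the work surface, if the arm or the gripper's body presses on something with over 40 N, if the wrist force passes 120 N, or if a joint passes its speed limit or range.

ROBOT

A 6-joint arm with a two-finger parallel gripper is mounted at the origin on the work surface. World frame = base frame: x ahead of the robot, y to its left, z up, the work surface at z = 0. Lengths are in m, angles in rad, forces in N, time in s.
With the tool pointing down it reaches from about 0.375 to 0.975 m from the base axis. Payload 3.8 kg.
Tool frame: the origin (TCP) lies at the very end of the fingers, on their centre line; the grasp point (between the pads) lies 19 mm behind it; z points along the fingers, y is the line along which they close (so a half turn about z gives the same grasp; the last joint's range is limited). The gripper opens to 85 mm and grips with 20 to 120 N. Pads are 22 mm wide; open, the fingers measure 114 mm over their backs; the gripper's body (76 mm by 85 mm) begins 54 mm behind the grasp point. The pads swing forward as they close: fully open they stand 13 mm farther back than shut.
Start: joints at [-1.254, 0.264, 1.604, -0, 1.274, -0.037], TCP at [0.234, -0.633, 0.231] pointing down, gripper open.
Joint ranges: [-2.63, 2.63], [-0.94, 2.18], [0.31, 2.57], [-1.31, 4.45], [0, 2.66], [-2.55, 2.55]. Speed limits (rad/s): [2.57, 2.57, 3.14, 3.14, 3.14, 3.14].

INTERFACE

Orientations are given as a rotation vector (axis times angle).
In Python, from workcell import monitor, viewer, job gives the robot as it stands. The module is installed in compiled form; this text tells all that it offers.
- The arm moves only by the tool step_arm, never from a script. Its argument "series" is one flat list of numbers, 4 for each row, row after row: the shift along the tool's x, y, z in m, then the turn about the tool's z in rad. A call has 1 to 8 rows; each row is the pose to reach, as a shift and turn from the pose commanded when the call began, along the tool's axes at that moment; what a row does not reach only later rows make up. A row lasts 1/8 s, in which the tool goes at most 62.5 mm and 10.7 degrees, less where a joint would pass 70% of its speed; a pose out of reach is approached as far as the arm can. A call with a gripper value outside its range is refused whole. "gripper" is the opening, from 0 (shut) to 1 (fully open), set as the call begins (left out, the last holds). The fingers move at their own pace and stop on an object; "newtons" is the grip in N (left out, the last holds). Time passes only in rows, so rows that repeat a pose let the fingers close. It gives the time, the measured TCP pose, the force, the opening and the grip force at its end, in the units of the state.
- monitor.read_state(): the state, without advancing time (a new reading comes with each control period).
- viewer.read_camera(name): name is "scene" or "top"; returns a dict with "image" (420x560x3 uint8, red, green, blue), "intrinsics" (3x3 intrinsics, pixels), "T" (4x4, takes a point from camera to world coordinates). Camera axes: x right, y up, looking along -z (the intrinsics and any distortion apply to the point x, -y, -z); pixel columns grow to the right and rows downward; lengths in m; the calibration is good to about 2 mm. A picture is of the moment at which its call begins. There is no depth.
- job.finish_job(): hands the job in; it is judged then, once.
Trained networks look in a picture, given as the dict that the camera call returned (one of the last four; its "shot" number tells which), for a name from the list of things; names that differ only in an ending like _2 or _b are one class to them, and where a whole thing is asked for, a point or a joint stands for the part that bears it (a point fixed in the world has none). Each returns a list of dicts, best first, with "score" (0 to 1); they miss things now and then, are a little off and sometimes report something else, mostly with a low value. They report only what shows in the picture. A call takes as long as a camera call. They do not tell look-alikes from the thing itself.
- viewer.boxes_of(picture, label): "extent" ([centre column, centre row, width, height] in pixels, round what is visible of it).
- viewer.spot_point(picture, label): "point" ([column, row] in pixels: a listed point, or the origin of a listed thing).
The state is a dict: "time": time; "q": joint angles; "joint_vel": joint speeds; "joint_torque": joint torques, N m; "tool_pos": TCP position; "tcp_rot": TCP orientation; "wrist_force": force on the tool from outside, world axes, zero at the start; "torque": the same for the moment, N m; "width": opening from 0.0 (shut) to 1.0 (fully open); "grip_force": force on a finger pad.
Only numpy, scipy, OpenCV 4.12 (cv2) and the standard library are available. Lean on these libraries where they do the work, as an engineer would, in place of code of your own. Each camera call takes 0.05 s, during which the arm holds its last target. There are 200 camera calls.

## Working session

There is one attempt and no reset: what is moved stays moved. The work goes in short steps, Python scripts to look and compute and a tool call to move; the robot and the scene stay as the last step left them, time stands still between calls to the robot, and variables do not carry over. Pictures are saved under pics/ and viewed, at most 14 in all, crops included, and the job is handed in when it is done.

Besides the shell and the picture viewer there is one more tool, called by a JSON object that holds its "op" and its "data". step_arm: Moves the arm, as the interface text tells. Its arguments: {"type":"object","properties":{"series":{"type":"array"},"gripper":{"type":"number"},"newtons":{"type":"number"}},"required":["series"]}

```bash
mkdir -p pics; cat > h.py <<'E'
import numpy as np, cv2
from scipy.spatial.transform import Rotation as R
from workcell import monitor, viewer, job
def ray(p,u,v):
    K=np.array(p["intrinsics"]);T=np.array(p["T"])
    d=np.linalg.inv(K)@[u,v,1]; d=T[:3,:3]@[d[0],-d[1],-d[2]]
    return T[:3,3],d
def at(p,u,v,z):
    o,d=ray(p,u,v); return (o+d*(z-o[2])/d[2]).round(4)
def px(p,P):
    K=np.array(p["intrinsics"]);T=np.array(p["T"])
    c=T[:3,:3].T@(np.array(P)-T[:3,3]); c=K@[c[0],-c[1],-c[2]]; return (c[:2]/c[2]).round(1)
def save(p,n,crop=None,s=1):
    im=np.array(p["image"])[:,:,::-1]
    if crop: im=im[crop[1]:crop[3],crop[0]:crop[2]]
    cv2.imwrite("pics/"+n,cv2.resize(im,None,fx=s,fy=s,interpolation=cv2.INTER_CUBIC))
E
python3 - <<'E'
from h import *
for n in("scene","top"):
    p=viewer.read_camera(n); save(p,n+"0.png",s=1.42)
    print(n,list(p),np.array(p["T"]).round(3).tolist(),np.array(p["intrinsics"]).round(1).tolist())
    for l,z in [("shelf",0),("tote",0),("tote_lip",.045),("hook_grip",.017),("hook_tip",.004),("mat",0),("rack",0),("slot1",.053),("slot2",.053),("slot3",.053),("board1_mid",.05)]:
        r=viewer.spot_point(p,l)
        print(l,[(np.round(d["point"],1).tolist(),round(d["score"],2),at(p,*d["point"],z)[:2].tolist()) for d in r[:4]])
s=monitor.read_state();print(s)
E
```

```text
scene ['image', 'intrinsics', 'T', 'shot'] [[-0.702, -0.518, 0.489, 1.366], [0.712, -0.529, 0.462, 0.815], [0.02, 0.673, 0.74, 1.27], [0.0, 0.0, 0.0, 1.0]] [[489.4, 0.0, 283.9], [0.0, 489.4, 208.7], [0.0, 0.0, 1.0]]
shelf [([305.1, 286.5], 0.63, [0.7085, 0.2947]), ([244.6, 228.9], 0.57, [0.6856, -0.0054])]
tote [([224.4, 244.6], 0.92, [0.778, -0.0021]), ([228.2, 164.5], 0.6, [0.5147, -0.2854])]
tote_lip [([241.1, 222.8], 0.85, [0.7003, -0.0037]), ([247.9, 231.6], 0.7, [0.7097, 0.0396]), ([213.7, 153.5], 0.48, [0.5438, -0.3301]), ([222.0, 239.5], 0.26, [0.7907, 0.0058])]
hook_grip [([185.7, 139.9], 0.69, [0.552, -0.495]), ([464.4, 283.0], 0.59, [0.3601, 0.6373]), ([352.2, 241.5], 0.55, [0.48, 0.2918]), ([222.5, 238.4], 0.16, [0.7734, -0.015])]
hook_tip [([460.9, 258.8], 0.58, [0.2752, 0.5786]), ([335.5, 267.2], 0.52, [0.5893, 0.315]), ([290.0, 176.5], 0.27, [0.3962, -0.0724]), ([329.0, 197.1], 0.17, [0.3723, 0.099])]
mat [([344.3, 256.6], 0.89, [0.5347, 0.3062]), ([393.7, 301.3], 0.37, [0.5573, 0.5183]), ([215.0, 154.0], 0.26, [0.5118, -0.3665])]
rack [([216.6, 165.3], 0.58, [0.5492, 
[... 1960 characters left out ...]
]
{'time': 1.2, 'q': array([-1.25388616e+00,  2.63932054e-01,  1.60401375e+00, -2.61226835e-05,
        1.27368936e+00, -3.69364681e-02]), 'joint_vel': array([ 1.08473146e-03, -2.68244707e-04,  6.02643175e-05, -7.14132060e-04,
        1.26148790e-04, -1.32555215e-03]), 'joint_torque': array([-6.85622872e-04, -5.15077651e+01, -3.67725241e+01, -2.34564197e-05,
        1.04490966e-03,  1.17939032e-05]), 'tool_pos': array([ 0.23385741, -0.63318468,  0.23125066]), 'tcp_rot': array([-3.09251180e+00, -5.52930858e-01,  4.81686920e-05]), 'wrist_force': array([0.13568071, 0.19000688, 0.01194344]), 'torque': array([-0.00328498,  0.03080566,  0.02030326]), 'grip_force': 0.0, 'width': 0.9997186163035922}
```

View pics/scene0.png

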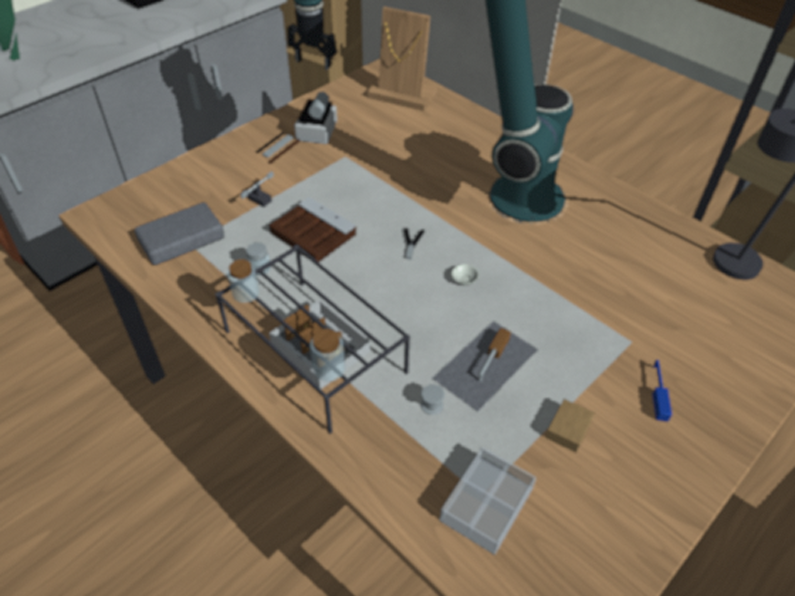

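View pics/top0.png

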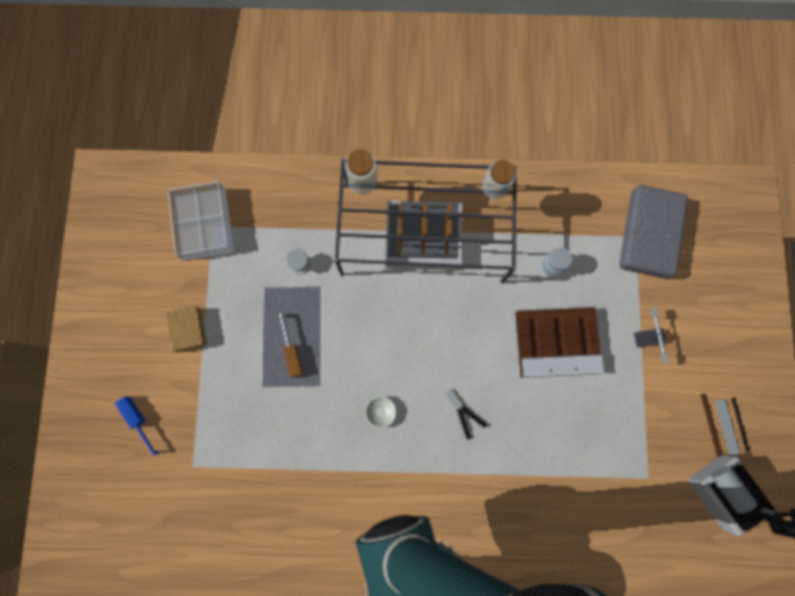

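Scene (1.42x): there are two hooks. One has a wooden handle on the grey mat, at about (497,343) in scene and (293,360) in top. The other is blue, at (661,403) in scene and (132,412) in top. The wooden one on the mat fits. The tote is under the shelf at (425,230) in top with brown boards in it, and the rack is at (560,340) in top. I'll confirm with one crop.

```bash
python3 - <<'E'
from h import *
p=viewer.read_camera("top"); im=np.array(p["image"])[:,:,::-1]
a=cv2.resize(im[190:290,170:270],(390,390),interpolation=cv2.INTER_CUBIC)
b=cv2.resize(im[120:200,260:340],(390,390),interpolation=cv2.INTER_CUBIC)
cv2.imwrite("pics/crop1.png",np.hstack([a,b]))
# wood handle color mask on mat
hsv=cv2.cvtColor(im,cv2.COLOR_BGR2HSV)
m=((hsv[...,1]>110)&(hsv[...,2]>60)).astype(np.uint8); m2=np.zeros_like(m); m2[200:275,180:230]=m[200:275,180:230]
ys,xs=np.nonzero(m2); r=cv2.minAreaRect(np.c_[xs,ys].astype(np.float32)); print(r,len(xs))
print([at(p,*c,.03).tolist() for c in cv2.boxPoints(r)])
for l,z in (("board1_mid",.05),("hook_tip",.004),("hook_grip",.017)):
    print(l,[(np.round(d["point"],1).tolist(),round(d["score"],2),at(p,*d["point"],z)[:2].tolist()) for d in viewer.spot_point(p,l)])
E
```

```text
((205.90447998046875, 253.75277709960938), (21.36165428161621, 8.919427871704102), 77.00537872314453) 186
[[0.5072, 0.3111, 0.03], [0.5142, 0.284, 0.03], [0.4492, 0.2654, 0.03], [0.4423, 0.2923, 0.03]]
board1_mid [([413.7, 232.1], 0.74, [0.5601, -0.3606]), ([314.5, 161.0], 0.43, [0.7836, -0.0489])]
hook_tip [([109.9, 318.5], 0.61, [0.2706, 0.5819]), ([197.6, 220.7], 0.57, [0.5868, 0.3261]), ([320.2, 287.8], 0.49, [0.3813, -0.0748])]
hook_grip [([206.0, 255.4], 0.73, [0.4738, 0.29]), ([93.0, 291.8], 0.61, [0.3515, 0.6372])]
```

View pics/crop1.png

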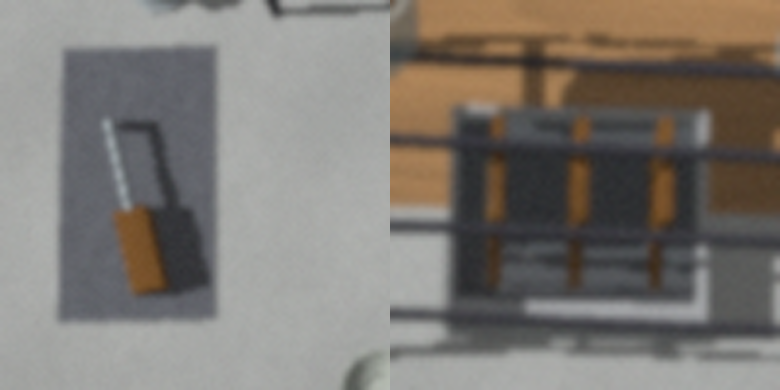

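The crop confirms the hook with the orange wooden handle on the mat, yaw about 0.28. The tote holds three boards, in crop columns 495, 578 and 662. Next I'll add a move helper, measure the shelf legs and the rack, and start moving.

```bash
cat > m.py <<'E'
import sys; from h import *
s=monitor.read_state(); Rm=R.from_rotvec(s["tcp_rot"]).as_matrix(); p=s["tool_pos"]
yaw=np.arctan2(Rm[1,0],Rm[0,0])
print("pos",p.round(4),"yaw",round(yaw,4),"w",round(s["width"],3),"F",np.round(s["wrist_force"],1),"t",round(s["time"],2),"zax",Rm[:,2].round(3))
a=list(map(float,sys.argv[1:]))
for i in range(0,len(a),4):
    print((Rm.T@(np.array(a[i:i+3])-p)).round(4), round(yaw-a[i+3],3))
E
python3 m.py 0.45 -0.15 0.2 0.28
python3 - <<'E'
from h import *
p=viewer.read_camera("top"); im=np.array(p["image"])[:,:,::-1]
print("legs front",at(p,340/1.42,272/1.42,0),at(p,504/1.42,279/1.42,0),"bar",at(p,337/1.42,264/1.42,.129),at(p,515/1.42,270/1.42,.129))
hsv=cv2.cvtColor(im,cv2.COLOR_BGR2HSV)
m=((hsv[...,1]>90)&(hsv[...,2]<130)).astype(np.uint8); k=np.zeros_like(m); k[210:270,355:432]=m[210:270,355:432]
k=cv2.morphologyEx(k,cv2.MORPH_CLOSE,np.ones((5,5)));k=cv2.morphologyEx(k,cv2.MORPH_OPEN,np.ones((5,5)))
c=max(cv2.findContours(k,0,2)[0],key=cv2.contourArea); r=cv2.minAreaRect(c); print(r)
print([at(p,*q,.032)[:2].tolist() for q in cv2.boxPoints(r)])
for l in("rack","tote"): print(l,viewer.boxes_of(p,l)[:2])
cr=cv2.resize(im[200:275,350:440],None,fx=6,fy=6,interpolation=cv2.INTER_CUBIC);cv2.imwrite("pics/rack.png",cr)
for l in ("dish","pliers","spool","beadjar"): print(l,[(at(p,*d["point"],0)[:2].tolist(),round(d["score"],2)) for d in viewer.spot_point(p,l)[:2]])
E
```

```text
pos [ 0.2338 -0.6332  0.2313] yaw 0.3538 w 1.001 F [ 0.1 -0.3 -0.2] t 1.4 zax [-0.  0. -1.]
[ 0.3702 -0.3784  0.0313] 0.074
legs front [0.6886 0.1942 0.    ] [ 0.6813 -0.1882  0.    ] bar [0.6748 0.1873 0.129 ] [ 0.671  -0.1856  0.129 ]
((392.5660705566406, 233.8217010498047), (32.05995178222656, 56.37957000732422), 87.1375961303711)
[[0.6002, -0.2088], [0.6138, -0.3886], [0.5114, -0.3898], [0.4982, -0.2125]]
rack [{'extent': [395.7, 242.2, 61.8, 50.5], 'score': 0.84}, {'extent': [302.7, 154.1, 127.0, 96.1], 'score': 0.33}]
tote []
dish [([0.3658, 0.095], 0.69)]
pliers [([0.3889, -0.0787], 0.66)]
spool [([0.6944, 0.2859], 0.73)]
beadjar [([0.7135, -0.2958], 0.73)]
```

View pics/rack.png

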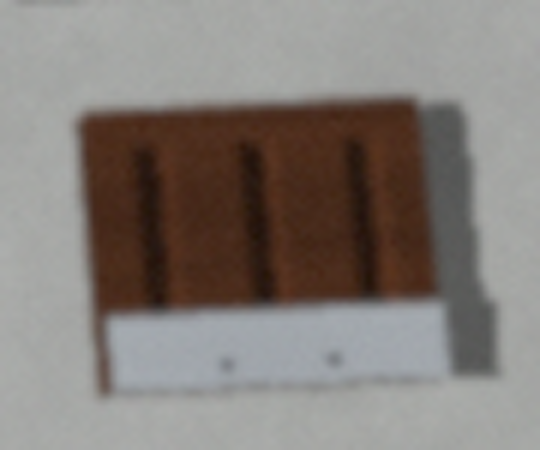

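```bash
python3 - <<'E'
from h import *
p=viewer.read_camera("top")
for n,z,q in [("rearR",.032,(415,100)),("frontR strip",.035,(450,375)),("frontL strip",.035,(107,392)),("stripback L",.035,(107,316)),("stripback R",.035,(440,299)),
  ("s1 rear",.03,(146,152)),("s2 rear",.03,(250,143)),("s3 rear",.03,(355,138)),("s1 near",.03,(155,308)),("s2 near",.03,(262,302)),("s3 near",.03,(370,296))]:
    print(n,at(p,350+(q[0]-2.5)/6,200+(q[1]-2.5)/6,z)[:2])
E
```

```text
rearR [ 0.6142 -0.3848]
frontR strip [ 0.4687 -0.3966]
frontL strip [ 0.4554 -0.2182]
stripback L [ 0.4949 -0.2187]
stripback R [ 0.5081 -0.393 ]
s1 rear [ 0.583  -0.2418]
s2 rear [ 0.5892 -0.2971]
s3 rear [ 0.5932 -0.353 ]
s1 near [ 0.5002 -0.2451]
s2 near [ 0.5047 -0.3013]
s3 near [ 0.5093 -0.3581]
```

{"op": "step_arm", "data": {"series": [0.37,-0.378,0.03,0.074,0.37,-0.378,0.03,0.074,0.37,-0.378,0.03,0.074,0.37,-0.378,0.03,0.074,0.37,-0.378,0.03,0.074,0.37,-0.378,0.03,0.074,0.37,-0.378,0.03,0.074,0.37,-0.378,0.03,0.074], "gripper": 1}}

```text
time: 2.8
tool_pos: [0.4385, -0.1758, 0.2034]
tcp_rot: [3.11, 0.437, 0.002]
wrist_force: [0.9, -0.8, -0.1]
width: 0.998
grip_force: 0.0
```

```bash
python3 m.py 0.469 0.2865 0.12 0.28
```

```text
pos [ 0.4385 -0.1758  0.2034] yaw 0.2795 w 0.998 F [ 0.9 -0.8 -0.1] t 2.8 zax [ 0.001 -0.001 -1.   ]
[ 0.1567 -0.436   0.0832] -0.001
```

{"op": "step_arm", "data": {"series": [0.157,-0.436,0.083,0,0.157,-0.436,0.083,0,0.157,-0.436,0.083,0,0.157,-0.436,0.083,0,0.157,-0.436,0.083,0,0.157,-0.436,0.083,0,0.157,-0.436,0.083,0,0.157,-0.436,0.083,0]}}

```text
time: 3.8
tool_pos: [0.468, 0.2879, 0.1196]
tcp_rot: [-3.11, -0.442, -0.0]
wrist_force: [0.6, -0.6, 0.0]
width: 1.0
grip_force: 0.0
```

```bash
python3 m.py 0.469 0.2865 0.12 0.28 0.469 0.2865 0.007 0.28
```

```text
pos [0.468  0.2879 0.1196] yaw 0.2823 w 1.0 F [ 0.6 -0.6  0. ] t 3.8 zax [ 0.  0. -1.]
[ 0.0006  0.0016 -0.0004] 0.002
[0.0005 0.0016 0.1126] 0.002
```

{"op": "step_arm", "data": {"series": [0,0.001,0.04,0,0,0.001,0.08,0,0,0.001,0.112,0,0,0.001,0.112,0,0,0.001,0.112,0]}}

```text
time: 4.42
tool_pos: [0.4695, 0.2843, 0.0091]
tcp_rot: [-3.11, -0.438, -0.002]
wrist_force: [0.5, 0.5, 0.7]
width: 0.997
grip_force: 0.0
```

{"op": "step_arm", "data": {"series": [0,0,0,0,0,0,0,0,0,0,0,0,0,0,0,0,0,0,0,0,0,0,0,0], "gripper": 0.2, "newtons": 60}}

```text
time: 5.18
tool_pos: [0.4694, 0.2844, 0.009]
tcp_rot: [-3.11, -0.438, -0.003]
wrist_force: [-0.7, -0.6, 5.6]
width: 0.317
grip_force: 61.0
```

{"op": "step_arm", "data": {"series": [0,0,-0.05,0,0,0,-0.1,0,0,0,-0.1,0.14,0,0,-0.1,0.28,0,0,-0.1,0.28,0,0,-0.1,0.28]}}

```text
time: 5.92
tool_pos: [0.4681, 0.2836, 0.1073]
tcp_rot: [3.141, 0.003, -0.002]
wrist_force: [0.7, -0.2, -0.9]
width: 0.315
grip_force: 60.2
```

```bash
python3 m.py 0.53 0.0 0.08 0
```

```text
pos [0.4681 0.2836 0.1073] yaw 0.002 w 0.315 F [ 0.7 -0.2 -0.9] t 5.92 zax [-0.001 -0.001 -1.   ]
[0.0614 0.2837 0.0274] 0.002
```

{"op": "step_arm", "data": {"series": [0,0.06,0.03,0.002,0.02,0.12,0.03,0.002,0.04,0.18,0.03,0.002,0.06,0.24,0.03,0.002,0.061,0.284,0.03,0.002,0.061,0.284,0.03,0.002,0.061,0.284,0.03,0.002]}}

```text
time: 6.8
tool_pos: [0.5291, 0.0, 0.0776]
tcp_rot: [-3.141, 0.004, 0.002]
wrist_force: [-0.2, 0.8, -2.3]
width: 0.315
grip_force: 60.1
```

```bash
python3 m.py; python3 - <<'E'
from h import *
t=monitor.read_state()["tool_pos"]
for n in("top","scene"):
    p=viewer.read_camera(n)
    for l,z in (("hook_tip",t[2]-.005),("tote_lip",.045),("tote",0)):
        print(n,l,[(np.round(d["point"],1).tolist(),round(d["score"],2),at(p,*d["point"],z)[:2].tolist()) for d in viewer.spot_point(p,l)[:3]])
    print(px(p,[t[0]+.117,t[1],t[2]-.005]))
    im=np.array(p["image"])[:,:,::-1]
    c=im[120:240,230:350] if n=="top" else im[180:300,180:300]
    if n=="top": A=c
cv2.imwrite("pics/c2.png",cv2.resize(np.hstack([A,c]),None,fx=3.3,fy=3.3,interpolation=cv2.INTER_CUBIC))
E
```

```text
pos [0.5291 0.     0.0776] yaw -0.0024 w 0.315 F [-0.2  0.8 -2.3] t 6.8 zax [-0.001  0.001 -1.   ]
top hook_tip [([111.3, 315.2], 0.63, [0.2868, 0.5498])]
top tote_lip [([298.0, 188.4], 0.78, [0.6928, 0.0026]), ([393.6, 235.3], 0.45, [0.5492, -0.2991])]
top tote [([296.3, 169.3], 0.88, [0.7697, 0.0071])]
[299.  200.9]
scene hook_tip [([457.7, 260.4], 0.83, [0.3466, 0.5877]), ([252.9, 209.3], 0.76, [0.6482, -0.0016])]
scene tote_lip [([240.8, 221.9], 0.9, [0.6983, -0.0073])]
scene tote [([224.9, 246.1], 0.73, [0.7809, 0.0037])]
[253.7 209.2]
```

View pics/c2.png

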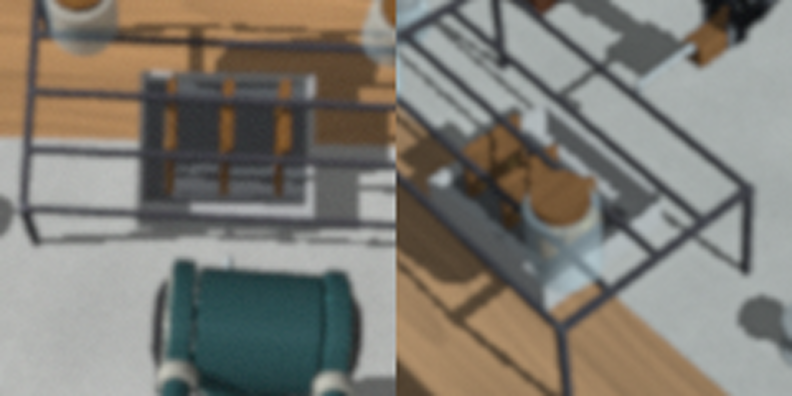

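The right half (scene crop) shows the hook's tip about 45 mm in front of the tote, and my tip prediction agrees with the detection to within 1 px. The left half (top crop) shows the tote's front wall as the bright line at about (248,210). Now over the wall and down behind it.

{"op": "step_arm", "data": {"series": [0.035,0,0,0,0.074,0,0,0,0.074,0,0,0,0.074,0,0.02,0,0.074,0,0.042,0,0.074,0,0.042,0,0.074,0,0.042,0]}}

```text
time: 8.07
tool_pos: [0.6025, -0.0002, 0.0356]
tcp_rot: [-3.142, 0.003, 0.002]
wrist_force: [-0.2, -0.1, -0.7]
width: 0.311
grip_force: 60.2
```

```bash
python3 m.py 0.4 0 0.036 0; python3 - <<'E'
from h import *
t=monitor.read_state()["tool_pos"]
p=viewer.read_camera("scene"); save(p,"c3.png",(180,180,280,255),7)
print((px(p,[t[0]+.117,t[1],t[2]-.005])-[180,180])*7,(px(p,[t[0]+.117,t[1],t[2]+.019])-[180,180])*7)
E
```

```text
pos [ 6.025e-01 -2.000e-04  3.560e-02] yaw -0.0021 w 0.311 F [-0.2 -0.1 -0.7] t 8.07 zax [-0.001  0.    -1.   ]
[-2.025e-01  2.000e-04 -2.000e-04] -0.002
[403.2 345.8] [401.1 312.2]
```

View pics/c3.png

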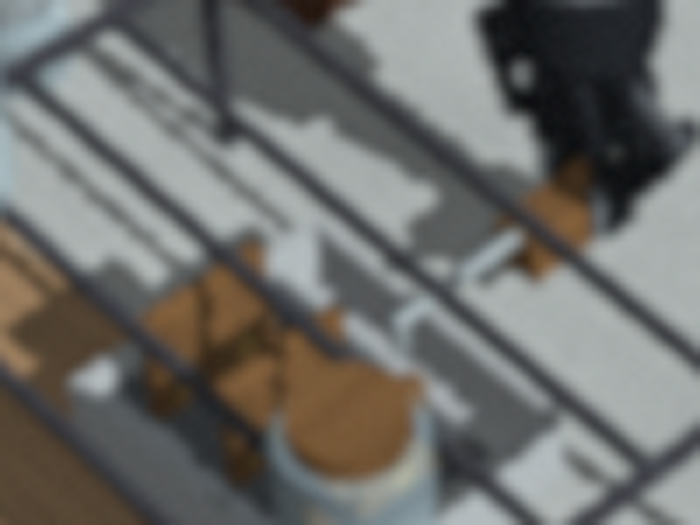

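```bash
python3 - <<'E'
from h import *
p=viewer.read_camera("scene"); q=viewer.read_camera("top")
for x,z in ((.703,.045),(.703,0),(.708,.045),(.734,.023),(.853,.045)):
  for y in (-.08,.08): print(x,z,y,((px(p,[x,y,z])-[180,180])*7).round(),((px(q,[x,y,z])-[230,120])*3.3).round())
save(q,"c4.png",(260,130,340,200),9)
print((px(q,[.7195,0,.031])-[260,130])*9)
E
```

```text
0.703 0.045 -0.08 [316. 216.] [310. 217.]
0.703 0.045 0.08 [546. 402.] [145. 214.]
0.703 0 -0.08 [323. 278.] [304. 229.]
0.703 0 0.08 [548. 462.] [145. 225.]
0.708 0.045 -0.08 [309. 222.] [310. 213.]
0.708 0.045 0.08 [538. 407.] [145. 209.]
0.734 0.023 -0.08 [271. 281.] [307. 193.]
0.734 0.023 0.08 [498. 469.] [146. 189.]
0.853 0.045 -0.08 [ 68. 386.] [311.  70.]
0.853 0.045 0.08 [296. 589.] [149.  66.]
[348.3 463.5]
```

View pics/c4.png

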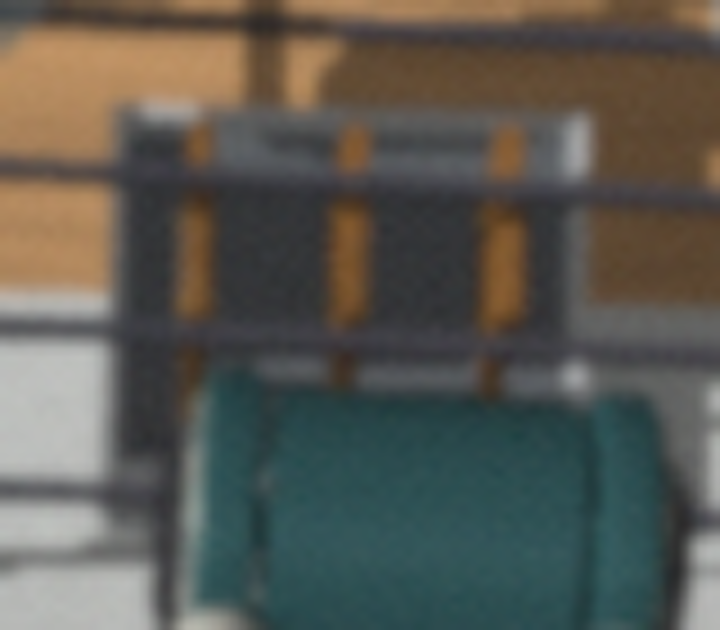

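In the scene crop the tip (403,346) sits just behind the front wall's dark inner face, in line with the projected wall at (316,216)–(546,402), so it is in the gap. Dragging slowly.

{"op": "step_arm", "data": {"series": [-0.015,0,0,0,-0.035,0,0,0,-0.055,0,0,0,-0.075,0,0,0,-0.095,0,0,0,-0.115,0,0,0,-0.13,0,0,0,-0.13,0,0,0]}}

```text
time: 9.22
tool_pos: [0.472, 0.0, 0.0361]
tcp_rot: [-3.142, 0.004, 0.002]
wrist_force: [0.5, -0.4, -1.6]
width: 0.313
grip_force: 60.2
```

{"op": "step_arm", "data": {"series": [-0.015,0,0,0,-0.035,0,0,0,-0.05,0,0,0,-0.057,0,0,0,-0.057,0,0,0,-0.057,0,0,0]}}

```text
time: 9.98
tool_pos: [0.4166, 0.0001, 0.036]
tcp_rot: [3.142, -0.003, -0.001]
wrist_force: [2.9, -0.1, 1.0]
width: 0.315
grip_force: 60.4
```

```bash
python3 m.py; python3 - <<'E'
from h import *
for n in("scene","top"):
    p=viewer.read_camera(n)
    for l,z in (("tote_lip",.045),("tote",0),("board1_mid",.05)):
        print(n,l,[(np.round(d["point"],1).tolist(),round(d["score"],2),at(p,*d["point"],z)[:2].tolist()) for d in viewer.spot_point(p,l)[:3]])
    if n=="scene": save(p,"c5.png",(180,110,320,240),5)
E
```

```text
pos [4.166e-01 1.000e-04 3.600e-02] yaw -0.0022 w 0.315 F [ 2.9 -0.1  1. ] t 9.97 zax [-0. -0. -1.]
scene tote_lip [([282.4, 196.5], 0.59, [0.518, 0.0072])]
scene tote [([264.3, 217.6], 0.58, [0.603, 0.0046]), ([205.5, 150.6], 0.47, [0.5255, -0.4076])]
scene board1_mid [([248.5, 203.3], 0.56, [0.6266, -0.0476])]
top tote_lip [([297.1, 241.8], 0.69, [0.5213, 0.0027])]
top tote [([294.5, 218.4], 0.62, [0.6029, 0.0103])]
top board1_mid [([131.1, 232.0], 0.68, [0.5387, 0.5219]), ([313.4, 205.7], 0.47, [0.6365, -0.0467])]
```

View pics/c5.png

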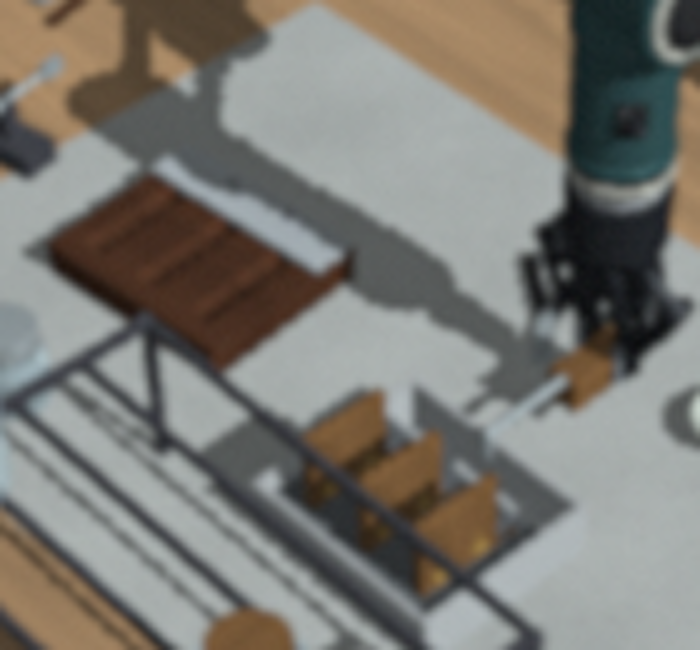

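The tote is dragged out: lip about (0.52, 0.003), all three boards in front of the shelf. Returning the hook to the mat.

{"op": "step_arm", "data": {"series": [0.006,0,0,0,0.006,0,-0.04,0,0.006,0,-0.08,0,0,0,-0.08,0,0,0,-0.08,0]}}

```text
time: 11.0
tool_pos: [0.4147, 0.0002, 0.1147]
tcp_rot: [-3.141, 0.003, 0.005]
wrist_force: [-0.7, -0.3, -1.4]
width: 0.316
grip_force: 60.2
```

{"op": "step_arm", "data": {"series": [0,-0.06,0,0,0.01,-0.12,0,0,0.03,-0.18,0,0,0.05,-0.24,0,0,0.063,-0.29,0,0,0.063,-0.29,0.03,0,0.063,-0.29,0.06,0,0.063,-0.29,0.06,0]}}

```text
time: 12.0
tool_pos: [0.4756, 0.2878, 0.0507]
tcp_rot: [3.136, -0.003, -0.016]
wrist_force: [-0.4, 0.7, -1.7]
width: 0.316
grip_force: 60.1
```

```bash
python3 m.py 0.48 0.29 0.01 0
```

```text
pos [0.4756 0.2878 0.0507] yaw -0.0019 w 0.316 F [-0.4  0.7 -1.7] t 12.0 zax [-0.01  -0.005 -1.   ]
[ 0.0048 -0.0025  0.0406] -0.002
```

{"op": "step_arm", "data": {"series": [0,0,0.02,0,0,0,0.038,0,0,0,0.042,0,0,0,0.042,0,0,0,0.042,0]}}

```text
time: 12.62
tool_pos: [0.4808, 0.2903, 0.0148]
tcp_rot: [-3.141, 0.004, -0.002]
wrist_force: [0.9, 0.1, -1.1]
width: 0.314
grip_force: 60.2
```

{"op": "step_arm", "data": {"series": [0,0,0.003,0,0,0,0.005,0,0,0,0.005,0,0,0,0.005,0]}}

```text
time: 13.12
tool_pos: [0.4803, 0.2901, 0.0091]
tcp_rot: [-3.141, 0.003, -0.0]
wrist_force: [0.2, -0.4, -1.1]
width: 0.315
grip_force: 60.3
```

{"op": "step_arm", "data": {"series": [0,0,0,0,0,0,0,0,0,0,0,0,0,0,-0.04,0,0,0,-0.1,0,0,0,-0.14,0,0,0,-0.14,0,0,0,-0.14,0], "gripper": 0.75}}

```text
time: 14.12
tool_pos: [0.4796, 0.2897, 0.1484]
tcp_rot: [3.141, -0.004, -0.001]
wrist_force: [0.4, -0.4, -0.1]
width: 0.75
grip_force: 0.0
```

```bash
python3 m.py 0.62 0.04 0.15 0; python3 - <<'E'
from h import *
for n in("scene","top"):
    p=viewer.read_camera(n)
    for l,z in (("tote_lip",.045),("tote",0),("board1_mid",.05),("hook_grip",.017),("hook_tip",.004)):
        print(n,l,[(np.round(d["point"],1).tolist(),round(d["score"],2),at(p,*d["point"],z)[:2].tolist()) for d in viewer.spot_point(p,l)[:4]])
    im=np.array(p["image"])[:,:,::-1]
    if n=="top": cv2.imwrite("pics/c6.png",cv2.resize(im[175:265,190:340],(795,477),interpolation=cv2.INTER_CUBIC))
E
```

```text
pos [0.4796 0.2897 0.1484] yaw -0.0023 w 0.75 F [ 0.4 -0.4 -0.1] t 14.12 zax [-0.001 -0.    -1.   ]
[ 0.1409  0.2494 -0.0016] -0.002
scene tote_lip [([278.6, 194.9], 0.69, [0.522, -0.0074])]
scene tote [([261.2, 215.6], 0.94, [0.6043, -0.0095])]
scene board1_mid [([245.8, 202.5], 0.61, [0.6306, -0.0567])]
scene hook_grip [([462.8, 283.6], 0.79, [0.3656, 0.6349]), ([352.2, 242.4], 0.58, [0.4829, 0.2942])]
scene hook_tip [([459.9, 259.7], 0.52, [0.2807, 0.5782]), ([395.4, 302.7], 0.51, [0.5602, 0.5257]), ([327.8, 264.8], 0.5, [0.5997, 0.2917]), ([228.3, 165.6], 0.31, [0.5211, -0.277])]
top tote_lip [([299.4, 242.8], 0.7, [0.5183, -0.0046])]
top tote [([296.4, 218.1], 0.67, [0.604, 0.0041])]
top board1_mid [([314.9, 212.5], 0.61, [0.6148, -0.0517])]
top hook_grip [([92.3, 292.2], 0.66, [0.3502, 0.6392]), ([205.6, 248.7], 0.62, [0.4951, 0.2925])]
top hook_tip [([110.0, 314.6], 0.84, [0.2824, 0.5827]), ([206.2, 213.4], 0.54, [0.6117, 0.2994])]
```

View pics/c6.png

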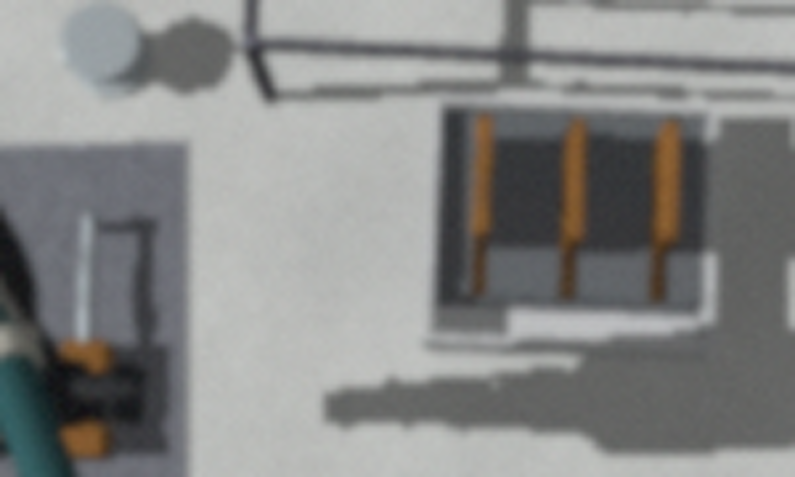

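```bash
python3 - <<'E'
from h import *
p=viewer.read_camera("top")
f=lambda u,v,z: at(p,190+(u-2.6)/5.3,175+(v-2.6)/5.3,z)[:2]
for n,a,b in (("b+ ",(486,115),(482,238)),("b0 ",(577,118),(574,242)),("b- ",(672,120),(667,243))):
    A,B=f(*a,.095),f(*b,.095); d=A-B; print(n,A,B,(A+B)/2,"len",np.hypot(*d).round(4),"yaw",np.arctan2(d[1],d[0]).round(3))
E
python3 m.py 0.62 0.05 0.16 0.0
```

```text
b+  [0.6544 0.0558] [0.5825 0.0565] [0.61845 0.05615] len 0.0719 yaw -0.01
b0  [0.6539 0.0034] [0.5815 0.004 ] [0.6177 0.0037] len 0.0724 yaw -0.008
b-  [ 0.6541 -0.0513] [ 0.5822 -0.049 ] [ 0.61815 -0.05015] len 0.0719 yaw -0.032
pos [0.4802 0.29   0.1489] yaw -0.0022 w 0.748 F [-0.2  0.9  0.1] t 14.78 zax [-0. -0. -1.]
[ 0.1403  0.2397 -0.0111] -0.002
```

In the top crop (5.3x) the board tops run (484,115)–(480,238), (575,118)–(572,242) and (670,120)–(664,243), and the hook stands upright on the mat at (85,400). Going to the right-hand board (y about -0.05).

{"op": "step_arm", "data": {"series": [0.138,0.34,-0.012,0.013,0.138,0.34,-0.012,0.013,0.138,0.34,-0.012,0.013,0.138,0.34,-0.012,0.013,0.138,0.34,-0.012,0.013,0.138,0.34,-0.012,0.013,0.138,0.34,-0.012,0.013,0.138,0.34,-0.012,0.013], "gripper": 0.4}}

```text
time: 15.78
tool_pos: [0.6171, -0.0502, 0.1607]
tcp_rot: [-3.141, 0.025, 0.001]
wrist_force: [-0.2, -0.0, -0.7]
width: 0.398
grip_force: 0.0
```

```bash
python3 m.py 0.618 -0.0505 0.075 -0.015; python3 - <<'E'
from h import *
p=viewer.read_camera("scene")
for l,z in (("tote_lip",.045),("tote",0),("board1_mid",.05)):
    print(l,[(np.round(d["point"],1).tolist(),round(d["score"],2),at(p,*d["point"],z)[:2].tolist()) for d in viewer.spot_point(p,l)[:4]])
E
```

```text
pos [ 0.6171 -0.0502  0.1607] yaw -0.0162 w 0.398 F [-0.2 -0.  -0.7] t 15.78 zax [-0.001  0.001 -1.   ]
[0.001  0.0003 0.0857] -0.001
tote_lip [([280.7, 196.9], 0.75, [0.5236, 0.0044]), ([225.2, 164.9], 0.42, [0.5541, -0.2524])]
tote [([261.3, 219.0], 0.88, [0.6148, 0.002])]
board1_mid [([249.6, 204.1], 0.74, [0.6264, -0.0423])]
```

{"op": "step_arm", "data": {"series": [0.001,0,0.04,0,0.001,0,0.075,0,0.001,0,0.086,0,0.001,0,0.086,0,0.001,0,0.086,0]}}

```text
time: 16.6
tool_pos: [0.6199, -0.0502, 0.0769]
tcp_rot: [3.141, -0.023, 0.005]
wrist_force: [-0.1, -0.9, 0.3]
width: 0.399
grip_force: 0.0
```

{"op": "step_arm", "data": {"series": [0,0,0,0,0,0,0,0,0,0,0,0,0,0,0,0,0,0,-0.03,0,0,0,-0.07,0,0,0,-0.1,0,0,0,-0.1,0], "gripper": 0.05, "newtons": 25}}

```text
time: 17.6
tool_pos: [0.6205, -0.0505, 0.1782]
tcp_rot: [3.141, -0.024, 0.01]
wrist_force: [-0.3, 0.7, -0.7]
width: 0.097
grip_force: 24.7
```

```bash
python3 m.py 0.5717 -0.3536 0.175 0.077; python3 - <<'E'
from h import *
p=viewer.read_camera("scene"); save(p,"c7.png",(190,110,310,230),5)
E
```

```text
pos [ 0.6205 -0.0505  0.1782] yaw -0.0153 w 0.097 F [-0.3  0.7 -0.7] t 17.6 zax [ 0.006 -0.    -1.   ]
[-0.0442  0.3038  0.003 ] -0.092
```

View pics/c7.png

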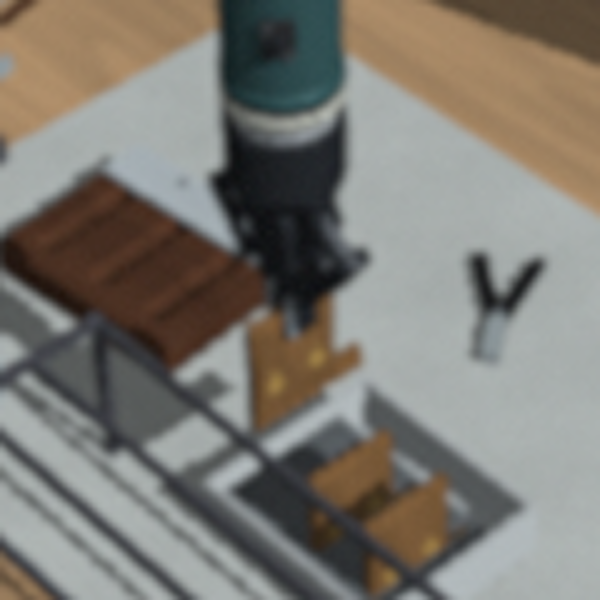

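The board is lifted upright at (290,370), not swung in the grip, with the toe towards the robot at (350,355). Moving to the far slot.

{"op": "step_arm", "data": {"series": [-0.044,0.304,0.003,-0.092,-0.044,0.304,0.003,-0.092,-0.044,0.304,0.003,-0.092,-0.044,0.304,0.003,-0.092,-0.044,0.304,0.003,-0.092,-0.044,0.304,0.003,-0.092,-0.044,0.304,0.003,-0.092,-0.044,0.304,0.003,-0.092]}}

```text
time: 18.65
tool_pos: [0.5696, -0.3519, 0.1707]
tcp_rot: [-3.138, -0.123, 0.002]
wrist_force: [-0.3, -0.7, -0.8]
width: 0.098
grip_force: 24.8
```

```bash
python3 m.py 0.5717 -0.3536 0.12 0.077; python3 - <<'E'
from h import *
p=viewer.read_camera("scene"); q=viewer.read_camera("top")
im=lambda p:np.array(p["image"])[:,:,::-1]
a=cv2.resize(im(p)[110:185,175:265],(400,333),interpolation=cv2.INTER_CUBIC);b=cv2.resize(im(q)[200:275,350:440],(400,333),interpolation=cv2.INTER_CUBIC)
cv2.imwrite("pics/c8.png",np.hstack([a,b]))
E
```

```text
pos [ 0.5696 -0.3519  0.1707] yaw 0.0782 w 0.098 F [-0.3 -0.7 -0.8] t 18.65 zax [-0.002  0.002 -1.   ]
[0.002  0.002  0.0507] 0.001
```

View pics/c8.png

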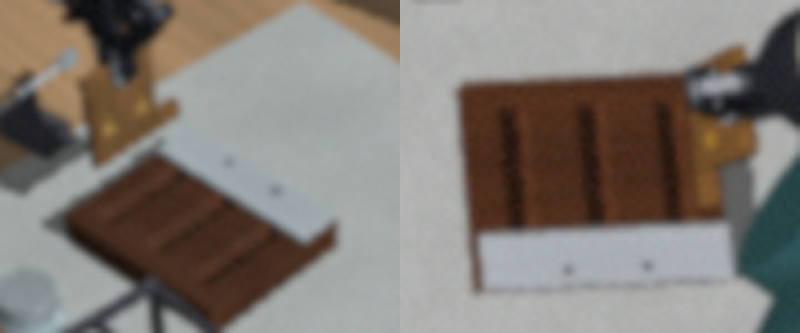

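```bash
python3 - <<'E'
from h import *
p=viewer.read_camera("scene"); q=viewer.read_camera("top")
d=np.array([.997,.077]);n=np.array([-.077,.997]);O=np.array([.5385,-.300])
for k,Y in (("s3",-.056),("s2",0),("s1",.056)):
  for X in (-.035,.051):
    P=[*(O+X*d+Y*n),.032]; print(k,X,((px(p,P)-[175,110])*4.44+2).round(),((px(q,P)-[350,200])*4.44+2).round())
for X,Y,z in ((.075,-.088,.032),(.075,.088,.032),(-.075,.088,.032),(-.075,-.088,.035),(-.035,-.088,.035),(-.035,.088,.035)):
    P=[*(O+X*d+Y*n),z]; print(X,Y,((px(p,P)-[175,110])*4.44+2).round(),((px(q,P)-[350,200])*4.44+2).round())
E
```

```text
s3 -0.035 [186. 172.] [276. 221.]
s3 0.051 [113. 222.] [262. 101.]
s2 -0.035 [232. 200.] [197. 225.]
s2 0.051 [159. 252.] [184. 105.]
s1 -0.035 [280. 229.] [118. 229.]
s1 0.051 [207. 283.] [107. 109.]
0.075 -0.088 [ 66. 220.] [303.  66.]
0.075 0.088 [214. 316.] [59. 79.]
-0.075 0.088 [340. 223.] [ 78. 288.]
-0.075 -0.088 [192. 131.] [329. 275.]
-0.035 -0.088 [160. 153.] [322. 218.]
-0.035 0.088 [307. 244.] [ 74. 231.]
```

The projected slots and strip match both crops to within about 1 px: slot 3 at (263,103)–(275,215) in the top half. Lowering to just above the rack.

{"op": "step_arm", "data": {"series": [0.004,0.002,0.02,0.001,0.004,0.002,0.04,0.001,0.004,0.002,0.058,0.001,0.004,0.002,0.058,0.001,0.004,0.002,0.058,0.001]}}

```text
time: 19.48
tool_pos: [0.574, -0.3555, 0.1138]
tcp_rot: [-3.139, -0.119, 0.0]
wrist_force: [-0.1, -0.6, -1.1]
width: 0.106
grip_force: 24.8
```

```bash
python3 m.py 0.5737 -0.3534 0.112 0.077; python3 - <<'E'
from h import *
p=viewer.read_camera("scene"); q=viewer.read_camera("top")
im=lambda p:np.array(p["image"])[:,:,::-1]
a=cv2.resize(im(p)[110:185,175:265],(400,333),interpolation=cv2.INTER_CUBIC);b=cv2.resize(im(q)[200:275,350:440],(400,333),interpolation=cv2.INTER_CUBIC)
cv2.imwrite("pics/c9.png",np.hstack([a,b]))
E
```

```text
pos [ 0.574  -0.3555  0.1138] yaw 0.0757 w 0.106 F [-0.1 -0.6 -1.1] t 19.48 zax [-0.  0. -1.]
[-0.0001 -0.0021  0.0018] -0.001
```

View pics/c9.png

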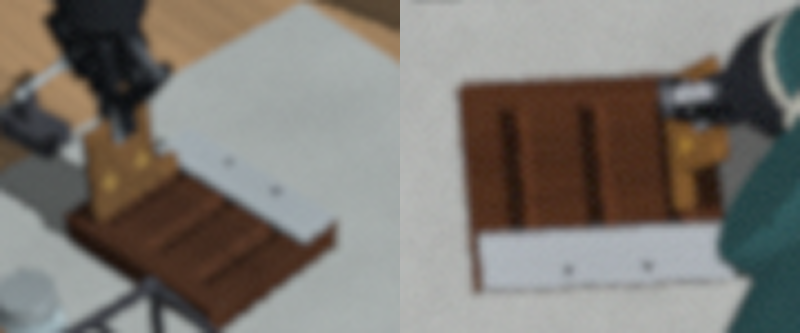

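{"op": "step_arm", "data": {"series": [0,-0.002,0.005,0,0,-0.002,0.01,0,-0.003,-0.002,0.012,0,-0.007,-0.002,0.014,0,-0.007,-0.002,0.014,0]}}

```text
time: 20.2
tool_pos: [0.5707, -0.3555, 0.1038]
tcp_rot: [3.135, 0.119, 0.013]
wrist_force: [5.1, 0.2, 7.2]
width: 0.099
grip_force: 26.0
```

```bash
python3 m.py; python3 - <<'E'
from h import *
print(monitor.read_state()["torque"].round(2))
p=viewer.read_camera("scene"); save(p,"c10.png",(175,110,265,185),6)
E
```

```text
pos [ 0.5707 -0.3555  0.1038] yaw 0.0756 w 0.099 F [5.1 0.2 7.2] t 20.2 zax [ 0.009 -0.004 -1.   ]
[ 0.04 -0.75  0.05]
```

View pics/c10.png

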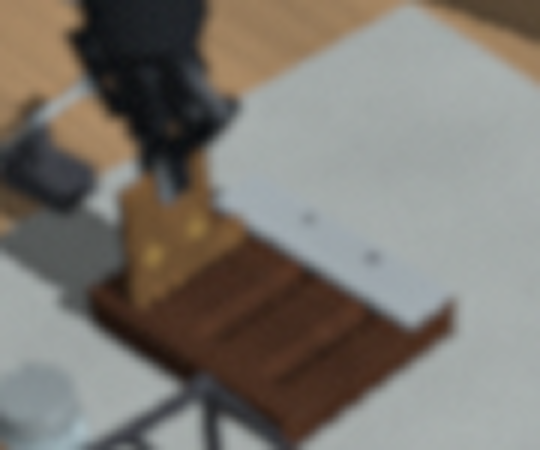

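The board's heel rests on the rack's rear top at (140,300) and the toe at (240,235) is over the slot mouth. There is little rotation so far. To spare pictures I'll fit the board's pose numerically from its colour mask.

```bash
cat > bf.py <<'E'
import sys; from h import *
from scipy.optimize import differential_evolution as DE
d=np.array([.997,.077]);n=np.array([-.077,.997]);O=np.array([.5385,-.300])
POLY=np.array([[-59,-45],[35,-45],[35,45],[-35,45],[-35,-29],[-59,-29]])/1000
def proj(p,Y,X,z,th,off):
    c,s=np.cos(th),np.sin(th); out=[]
    for a,b in POLY:
        x=X+a*c-b*s; zz=z+a*s+b*c; P=[*(O+x*d+(Y+off)*n),zz]; out.append(px(p,P))
    return np.array(out)
def mask(p):
    h=cv2.cvtColor(np.array(p["image"]),cv2.COLOR_RGB2HSV).astype(int)
    return ((h[...,0]>8)&(h[...,0]<24)&(h[...,1]>105)&(h[...,2]>110)).astype(np.uint8)
def fit(Y,X0,cam="scene"):
    p=viewer.read_camera(cam); M=mask(p); S=4
    t=monitor.read_state()["tool_pos"]
    ref=proj(p,Y,X0,.07,0,0); lo=ref.min(0).astype(int)-14; hi=ref.max(0).astype(int)+14
    img=cv2.resize(M[lo[1]:hi[1],lo[0]:hi[0]]*255,None,fx=S,fy=S,interpolation=cv2.INTER_LINEAR)>127
    def cost(v):
        A=np.zeros(img.shape,np.uint8)
        for off in(-.0045,.0045):
            q=((proj(p,Y,v[0],v[1],v[2],off)-lo+.5)*S).astype(np.int32); cv2.fillPoly(A,[q],1)
        A=A>0
        return (A^img).sum()/1000
    r=DE(cost,[(X0-.03,X0+.03),(.04,.13),(-.1,.6)],seed=1,maxiter=40,popsize=10,tol=1e-4)
    v=r.x; c,s=np.cos(v[2]),np.sin(v[2]); f=lambda a,b:((v[0]+a*c-b*s)*1000,(v[1]+a*s+b*c)*1000)
    print("X %.1f z %.1f th %.1fdeg cost %.2f imgsum %.2f"%(v[0]*1e3,v[1]*1e3,np.degrees(v[2]),r.fun,img.sum()/1000),"tip",np.round(f(-.059,-.045),1),"heel",np.round(f(.035,-.045),1))
    tx=np.array(t[:2])-O; print("tool rack X %.1f Y %.1f z %.1f"%(tx@d*1e3,tx@n*1e3,t[2]*1e3))
if __name__=="__main__": fit(float(sys.argv[1]),float(sys.argv[2]))
E
python3 bf.py -0.056 0.028
```

```text
X 20.9 z 74.6 th -0.2deg cost 4.19 imgsum 1.56 tip [-38.2  29.9] heel [55.8 29.5]
tool rack X 27.9 Y -57.8 z 103.8
```

{"op": "step_arm", "data": {"series": [-0.003,0,0.003,0,-0.006,0,0.005,0,-0.009,0,0.007,0,-0.012,0,0.009,0,-0.012,0,0.009,0], "newtons": 20}}

```text
time: 20.92
tool_pos: [0.5572, -0.3579, 0.0965]
tcp_rot: [3.132, 0.119, 0.009]
wrist_force: [-5.7, -2.3, 16.4]
width: 0.096
grip_force: 29.0
```

```bash
python3 m.py; python3 bf.py -0.056 0.02
```

```text
pos [ 0.5572 -0.3579  0.0965] yaw 0.0761 w 0.096 F [-5.7 -2.3 16.4] t 20.93 zax [ 0.006 -0.007 -1.   ]
X 14.7 z 69.1 th 6.7deg cost 4.33 imgsum 1.37 tip [-38.7  17.5] heel [54.7 28.6]
tool rack X 14.2 Y -59.2 z 96.5
```

```bash
python3 - <<'E'
from bf import *
p=viewer.read_camera("scene"); h=cv2.cvtColor(np.array(p["image"]),cv2.COLOR_RGB2HSV)
print(proj(p,-.056,.015,.07,.1,0).round())
for r in range(138,166,3): print(r,[tuple(int(v) for v in h[r,c]) for c in range(190,222,3)])
E
```

```text
[[218. 150.]
 [199. 161.]
 [199. 141.]
 [213. 133.]
 [213. 149.]
 [217. 147.]]
138 [(11, 45, 97), (18, 32, 161), (75, 9, 167), (30, 12, 143), (14, 126, 101), (103, 31, 74), (13, 44, 41), (15, 67, 125), (85, 9, 171), (94, 11, 170), (90, 9, 169)]
141 [(110, 19, 82), (85, 9, 167), (45, 7, 137), (15, 139, 108), (16, 132, 108), (100, 25, 92), (14, 103, 72), (15, 59, 122), (95, 18, 174), (100, 22, 175), (99, 19, 173)]
144 [(75, 12, 86), (84, 11, 121), (50, 6, 129), (15, 138, 102), (15, 139, 108), (15, 114, 112), (16, 134, 116), (13, 64, 115), (100, 22, 173), (101, 23, 176), (99, 21, 173)]
147 [(90, 9, 88), (83, 11, 89), (18, 17, 76), (15, 136, 101), (16, 136, 107), (16, 135, 113), (19, 139, 136), (16, 141, 98), (12, 66, 104), (102, 21, 155), (101, 20, 176)]
150 [(83, 11, 90), (80, 9, 89), (23, 14, 75), (15, 139, 103), (18, 139, 128), (16, 136, 109), (17, 139, 117), (15, 135, 108), (15, 139, 108), (10, 113, 72), (120, 5, 103)]
153 [(83, 12, 88), (75, 11, 89), (18, 41, 62), (16, 136, 107), (17, 139, 121), (15, 135, 106), (15, 135, 104), (14, 134, 78), (10, 131, 66), (10, 136, 71), (11, 144, 71)]
156 [(30, 6, 82), (10, 60, 51), (13, 149, 48), (16, 135, 104), (15, 133, 109), (15, 139, 108), (12, 134, 74), (10, 135, 66), (9, 137, 67), (10, 131, 68), (10, 137, 78)]
159 [(9, 88, 55), (9, 135, 66), (11, 141, 58), (15, 133, 113), (14, 138, 87), (10, 142, 70), (10, 141, 65), (9, 135, 66), (10, 138, 72), (10, 142, 79), (10, 141, 67)]
162 [(15, 28, 54), (11, 140, 40), (10, 136, 62), (10, 136, 71), (11, 142, 72), (10, 135, 72), (10, 138, 72), (10, 136, 79), (11, 134, 74), (10, 130, 59), (9, 130, 63)]
165 [(78, 9, 146), (15, 25, 61), (9, 147, 33), (10, 143, 50), (11, 143, 68), (10, 134, 74), (10, 138, 83), (11, 140, 69), (11, 145, 60), (10, 128, 68), (10, 135, 66)]
```

```bash
python3 - <<'E'
s=open('bf.py').read()
s=s.replace("(h[...,0]>8)","(h[...,0]>12)").replace("(h[...,1]>105)&(h[...,2]>110)","(h[...,1]>80)&(h[...,2]>83)")
s=s.replace("""    for a,b in POLY:
        x=X+a*c-b*s; zz=z+a*s+b*c; P=[*(O+x*d+(Y+off)*n),zz]; out.append(px(p,P))
""","""    W=[(X+a*c-b*s,z+a*s+b*c) for a,b in POLY]; V=[]
    for (x0,z0),(x1,z1) in zip(W,W[1:]+W[:1]):   # clip below the rack top
        if z0>=.032: V.append((x0,z0))
        if (z0<.032)!=(z1<.032): f=(.032-z0)/(z1-z0); V.append((x0+f*(x1-x0),.032))
    for x,zz in V: out.append(px(p,[*(O+x*d+(Y+off)*n),zz]))
""")
open('bf.py','w').write(s)
E
python3 bf.py -0.056 0.02
```

```text
X 21.7 z 43.7 th 8.5deg cost 4.78 imgsum 7.64 tip [-30.   -9.5] heel [63.   4.4]
tool rack X 14.2 Y -59.3 z 96.5
```

```bash
python3 - <<'E'
s=open('bf.py').read()
i=s.index("    r=DE("); j=s.index("    v=r.x;")
s=s[:i]+"""    tx=np.array(t[:2])-O; tX,tz=tx@d,t[2]+.010; g=float(sys.argv[3]) if len(sys.argv)>3 else .002
    def full(w):
        c,s=np.cos(w[0]),np.sin(w[0]); a,b=g+w[1],.035+w[2]
        return [tX-(a*c-b*s),tz-(a*s+b*c),w[0]]
    r=DE(lambda w:cost(full(w))+2e4*(w[1]**2+w[2]**2),[(-.15,.6),(-.012,.012),(-.01,.01)],seed=1,maxiter=40,popsize=10,tol=1e-4)
    print("slack mm",(r.x[1:]*1e3).round(1)); r.x=np.array(full(r.x))
"""+s[j:]
open('bf.py','w').write(s)
E
python3 bf.py -0.056 0.02
```

```text
slack mm [-0.6  0.4]
X 17.9 z 71.3 th 8.2deg cost 5.04 imgsum 7.67 tip [-34.   18.3] heel [59.  31.8]
tool rack X 14.2 Y -59.2 z 96.5
```

{"op": "step_arm", "data": {"series": [0.002,0,0.003,0,0.002,0,0.006,0,0,0,0.008,0,-0.002,0,0.01,0,-0.002,0,0.01,0]}}

```text
time: 21.75
tool_pos: [0.5541, -0.3589, 0.0894]
tcp_rot: [3.132, 0.119, 0.006]
wrist_force: [-14.7, 0.5, 30.6]
width: 0.101
grip_force: 35.5
```

```bash
python3 m.py; python3 bf.py -0.056 0.02
```

```text
pos [ 0.5541 -0.3589  0.0894] yaw 0.0761 w 0.101 F [-14.7   0.5  30.6] t 21.75 zax [ 0.004 -0.007 -1.   ]
slack mm [-0.2  0.8]
X 17.9 z 64.2 th 14.1deg cost 4.94 imgsum 7.37 tip [-28.4   6.2] heel [62.8 29.1]
tool rack X 11.0 Y -59.9 z 89.4
```

{"op": "step_arm", "data": {"series": [0,0,-0.005,0,-0.005,0,-0.005,0,-0.01,0,-0.005,0,-0.015,0,-0.005,0,-0.02,0,-0.005,0,-0.02,0,-0.005,0]}}

```text
time: 22.55
tool_pos: [0.5341, -0.3588, 0.0863]
tcp_rot: [3.135, 0.119, 0.006]
wrist_force: [2.1, -6.7, 0.6]
width: 0.101
grip_force: 32.1
```

```bash
python3 m.py; python3 bf.py -0.056 0.0
```

```text
pos [ 0.5341 -0.3588  0.0863] yaw 0.0759 w 0.101 F [ 2.1 -6.7  0.6] t 22.55 zax [ 0.004 -0.005 -1.   ]
slack mm [0.4 0.6]
X -1.4 z 61.4 th 16.0deg cost 5.97 imgsum 7.66 tip [-45.7   1.9] heel [44.7 27.8]
tool rack X -8.9 Y -58.3 z 86.3
```

{"op": "step_arm", "data": {"series": [0.004,0,0.003,0,0.009,0,0.006,0,0.013,0,0.009,0,0.018,0,0.012,0,0.018,0,0.014,0,0.018,0,0.014,0]}}

```text
time: 23.35
tool_pos: [0.5536, -0.3579, 0.0748]
tcp_rot: [3.133, 0.119, 0.009]
wrist_force: [3.0, -4.6, 9.0]
width: 0.094
grip_force: 33.5
```

```bash
python3 m.py; python3 bf.py -0.056 0.01
```

```text
pos [ 0.5536 -0.3579  0.0748] yaw 0.0761 w 0.094 F [ 3.  -4.6  9. ] t 23.35 zax [ 0.006 -0.006 -1.   ]
slack mm [0.3 0.6]
X 11.8 z 49.1 th 5.7deg cost 4.81 imgsum 6.15 tip [-42.4  -1.5] heel [51.1  7.8]
tool rack X 10.6 Y -59.0 z 74.8
```

{"op": "step_arm", "data": {"series": [0,0,0,0,0,0,0,0,0,0,-0.02,0,0,0,-0.045,0,0,0,-0.055,0,0.018,0,-0.055,0,0.018,0,-0.055,0], "gripper": 0.4}}

```text
time: 24.28
tool_pos: [0.57, -0.3532, 0.1264]
tcp_rot: [-3.139, -0.121, -0.0]
wrist_force: [0.5, -0.2, 0.1]
width: 0.403
grip_force: 0.0
```

```bash
python3 m.py; cat > bt.py <<'E'
# fit a free board standing in slot: X,z,th, lean-free, in both cameras
import sys; from bf import *
def free(Y,X0=.012):
    P=[viewer.read_camera(c) for c in("scene","top")]; S=4; I=[]
    for p in P:
        ref=proj(p,Y,X0,.06,0,0); lo=ref.min(0).astype(int)-8; hi=ref.max(0).astype(int)+8
        I.append((p,lo,cv2.resize(mask(p)[lo[1]:hi[1],lo[0]:hi[0]]*255,None,fx=S,fy=S)>127))
    def cost(v):
        t=0
        for p,lo,img in I:
            A=np.zeros(img.shape,np.uint8)
            pts=[((proj(p,Y,v[0],v[1],v[2],o+v[3])-lo+.5)*S) for o in(-.0045,.0045)]
            for q in pts: cv2.fillPoly(A,[q.astype(np.int32)],1)
            if len(pts[0])==len(pts[1]):
                for i in range(len(pts[0])):
                    k=(i+1)%len(pts[0]); cv2.fillConvexPoly(A,np.array([pts[0][i],pts[0][k],pts[1][k],pts[1][i]]).astype(np.int32),1)
            t+=((A>0)^img).sum()/1000
        return t
    r=DE(cost,[(X0-.02,X0+.02),(.04,.085),(-.15,.4),(-.004,.004)],seed=1,maxiter=50,popsize=10,tol=1e-4)
    print("free: X %.1f z %.1f th %.1fdeg dY %.1f cost %.2f"%(r.x[0]*1e3,r.x[1]*1e3,np.degrees(r.x[2]),r.x[3]*1e3,r.fun),[round(i[2].sum()/1000,1) for i in I])
free(float(sys.argv[1]))
E
python3 bt.py -0.0575
```

```text
pos [ 0.57   -0.3532  0.1264] yaw 0.0768 w 0.403 F [ 0.5 -0.2  0.1] t 24.27 zax [ 0.  0. -1.]
free: X 7.8 z 51.9 th -3.4deg dY -0.4 cost 3.27 [np.float64(4.7), np.float64(3.2)]
```

{"op": "step_arm", "data": {"series": [0,0.002,0,0,0,0.002,0,0,0,0.002,0,0,0,0.002,0.01,0,0,0.002,0.02,0,0,0.002,0.026,0,0,0.002,0.032,0,0,0.002,0.034,0], "gripper": 0}}

```text
time: 25.38
tool_pos: [0.5713, -0.3584, 0.0981]
tcp_rot: [3.134, 0.119, 0.008]
wrist_force: [-4.7, -0.9, 22.3]
width: 0.001
grip_force: 13.7
```

{"op": "step_arm", "data": {"series": [0,0,-0.02,0,0,0,-0.07,0,0,0,-0.1,0,0,0,-0.1,0]}}

```text
time: 25.88
tool_pos: [0.571, -0.3569, 0.1972]
tcp_rot: [3.135, 0.119, 0.009]
wrist_force: [0.5, -0.1, -0.3]
width: -0.002
grip_force: 0.0
```

```bash
python3 bt.py -0.0575; python3 m.py 0.618 0.003 0.16 -0.015; python3 - <<'E'
from h import *
for n in("scene","top"):
    p=viewer.read_camera(n)
    for l,z in (("tote_lip",.045),("tote",0),("board1_mid",.05),("hook_grip",.017)):
        print(n,l,[(np.round(d["point"],1).tolist(),round(d["score"],2),at(p,*d["point"],z)[:2].tolist()) for d in viewer.spot_point(p,l)[:4]])
E
```

```text
free: X 9.0 z 51.8 th -0.9deg dY 0.4 cost 3.53 [np.float64(6.0), np.float64(4.2)]
pos [ 0.5687 -0.3554  0.1926] yaw 0.0759 w 0.002 F [ 0.6  0.1 -1.2] t 25.98 zax [-0.  0. -1.]
[ 0.0763 -0.3537  0.0327] 0.091
scene tote_lip [([350.0, 242.5], 0.33, [0.508, 0.3011])]
scene tote [([263.1, 219.5], 0.86, [0.612, 0.008])]
scene board1_mid [([206.1, 150.6], 0.73, [0.557, -0.3579]), ([214.9, 154.2], 0.59, [0.5465, -0.3193])]
scene hook_grip [([466.5, 284.6], 0.86, [0.3607, 0.6449]), ([349.0, 244.5], 0.54, [0.4972, 0.2924])]
top tote_lip [([295.5, 241.7], 0.76, [0.5215, 0.0077])]
top tote [([297.4, 221.5], 0.56, [0.5928, 0.0006]), ([410.4, 235.3], 0.56, [0.5565, -0.3672])]
top board1_mid [([409.1, 233.7], 0.56, [0.5548, -0.3461])]
top hook_grip [([87.7, 289.7], 0.79, [0.3576, 0.6545]), ([207.0, 247.6], 0.52, [0.4987, 0.2882])]
```

```bash
cat > tb.py <<'E'
from bf import *
p=viewer.read_camera("top"); M=mask(p); K=np.zeros_like(M); K[185:245,255:345]=M[185:245,255:345]
nn,L,st,_=cv2.connectedComponentsWithStats(K)
for i in range(1,nn):
    if st[i,4]<15: continue
    ys,xs=np.nonzero(L==i); q=np.polyfit(ys,xs,1) if np.ptp(ys)>5 else None
    t,b=ys.min(),ys.max(); w=[(xs[ys==r].mean(),(ys==r).sum()) for r in (t+3,(t+b)//2)]
    A=at(p,w[0][0],t+3,.095);print(st[i],"rowwidths",w,"world at t+3",A[:2],"mid",at(p,w[1][0],(t+b)//2,.095)[:2],"rear",at(p,xs.mean(),t-.5,.095)[:2])
E
python3 tb.py
```

```text
[279 197   4  23  69] rowwidths [(np.float64(281.0), np.int64(3)), (np.float64(280.0), np.int64(3))] world at t+3 [0.6426 0.0562] mid [0.6176 0.0587] rear [0.6534 0.0583]
[296 198   5  24  87] rowwidths [(np.float64(298.0), np.int64(3)), (np.float64(297.5), np.int64(4))] world at t+3 [0.6407 0.0043] mid [0.6159 0.0055] rear [0.6516 0.0057]
```

{"op": "step_arm", "data": {"series": [0.076,-0.354,0.032,0.091,0.076,-0.354,0.032,0.091,0.076,-0.354,0.032,0.091,0.076,-0.354,0.032,0.091,0.076,-0.354,0.032,0.091,0.076,-0.354,0.032,0.091,0.076,-0.354,0.032,0.091,0.076,-0.354,0.032,0.091], "gripper": 0.4}}

```text
time: 27.52
tool_pos: [0.618, 0.003, 0.1611]
tcp_rot: [3.141, -0.022, 0.0]
wrist_force: [0.3, 0.1, 0.2]
width: 0.4
grip_force: 0.0
```

```bash
python3 m.py 0.618 0.003 0.077 -0.015
```

```text
pos [0.618  0.003  0.1611] yaw -0.0142 w 0.4 F [0.3 0.1 0.2] t 27.52 zax [ 0.    -0.001 -1.   ]
[ 0.     -0.0001  0.0841] 0.001
```

{"op": "step_arm", "data": {"series": [0,0,0.04,0,0,0,0.075,0,0,0,0.084,0,0,0,0.084,0,0,0,0.084,0]}}

```text
time: 28.15
tool_pos: [0.6195, 0.0024, 0.0789]
tcp_rot: [3.141, -0.025, 0.005]
wrist_force: [-0.1, 0.2, 0.0]
width: 0.402
grip_force: 0.0
```

{"op": "step_arm", "data": {"series": [0,0,0,0,0,0,0,0,0,0,0,0,0,0,0,0,0,0,-0.03,0,0,0,-0.07,0,0,0,-0.11,0,0,0,-0.11,0], "gripper": 0.05, "newtons": 22}}

```text
time: 29.15
tool_pos: [0.6207, 0.0031, 0.1913]
tcp_rot: [3.141, -0.024, 0.012]
wrist_force: [0.1, -0.3, -0.9]
width: 0.101
grip_force: 22.6
```

```bash
python3 m.py 0.5697 -0.2991 0.175 0.077; python3 tb.py
```

```text
pos [0.6207 0.0031 0.1913] yaw -0.015 w 0.101 F [ 0.1 -0.3 -0.9] t 29.15 zax [ 0.008 -0.    -1.   ]
[-0.0466  0.303   0.016 ] -0.092
[297 205   5  20  70] rowwidths [(np.float64(299.0), np.int64(5)), (np.float64(297.5), np.int64(2))] world at t+3 [0.6191 0.001 ] mid [0.6004 0.0052] rear [0.6299 0.0026]
```

{"op": "step_arm", "data": {"series": [-0.047,0.303,0.016,-0.092,-0.047,0.303,0.016,-0.092,-0.047,0.303,0.016,-0.092,-0.047,0.303,0.016,-0.092,-0.047,0.303,0.016,-0.092,-0.047,0.303,0.016,-0.092,-0.047,0.303,0.016,-0.092,-0.047,0.303,0.016,-0.092]}}

```text
time: 30.2
tool_pos: [0.5662, -0.2975, 0.17]
tcp_rot: [-3.138, -0.123, 0.002]
wrist_force: [0.4, 0.7, 0.3]
width: 0.096
grip_force: 22.6
```

```bash
python3 m.py 0.5697 -0.2991 0.112 0.077
```

```text
pos [ 0.5662 -0.2975  0.17  ] yaw 0.0784 w 0.096 F [0.4 0.7 0.3] t 30.2 zax [-0.001  0.001 -1.   ]
[0.0034 0.002  0.058 ] 0.001
```

{"op": "step_arm", "data": {"series": [0.003,0.001,0.02,0.001,0.003,0.001,0.04,0.001,0.003,0.001,0.056,0.001,0.003,0.001,0.056,0.001,0.003,0.001,0.056,0.001]}}

```text
time: 30.82
tool_pos: [0.5695, -0.3001, 0.115]
tcp_rot: [3.139, 0.119, 0.0]
wrist_force: [0.6, 0.2, -1.0]
width: 0.1
grip_force: 22.6
```

```bash
python3 m.py 0.5697 -0.2991 0.112 0.077;python3 bf.py -0.0015 0.028 0.002
```

```text
pos [ 0.5695 -0.3001  0.115 ] yaw 0.0757 w 0.1 F [ 0.6  0.2 -1. ] t 30.82 zax [ 0. -0. -1.]
[ 0.0002 -0.001   0.003 ] -0.001
slack mm [0.  1.6]
X 30.9 z 89.0 th 2.6deg cost 3.20 imgsum 5.94 tip [-25.9  41.3] heel [68.  45.6]
tool rack X 31.3 Y -2.8 z 115.6
```

{"op": "step_arm", "data": {"series": [0,-0.001,0.01,0,-0.004,-0.001,0.013,0,-0.008,-0.001,0.016,0,-0.013,-0.001,0.02,0,-0.018,-0.001,0.024,0,-0.018,-0.001,0.028,0,-0.02,-0.001,0.032,0,-0.02,-0.001,0.032,0], "newtons": 20}}

```text
time: 31.88
tool_pos: [0.5509, -0.3044, 0.0904]
tcp_rot: [3.132, 0.119, 0.007]
wrist_force: [-13.5, -2.2, 28.8]
width: 0.098
grip_force: 32.9
```

```bash
python3 m.py;python3 bf.py -0.0015 0.018 0.002
```

```text
pos [ 0.5509 -0.3044  0.0904] yaw 0.0761 w 0.098 F [-13.5  -2.2  28.8] t 31.88 zax [ 0.005 -0.007 -1.   ]
slack mm [-0.3  1. ]
X 20.3 z 65.4 th 16.0deg cost 3.55 imgsum 5.88 tip [-24.1   5.9] heel [66.3 31.7]
tool rack X 12.0 Y -5.4 z 90.4
```

Same behaviour as the first board, with the toe on the slot floor. Slide under the strip, then straighten.

{"op": "step_arm", "data": {"series": [0,0,-0.005,0,-0.006,0,-0.005,0,-0.012,0,-0.005,0,-0.018,0,-0.005,0,-0.023,0,-0.005,0,-0.023,0,-0.005,0]}}

```text
time: 32.67
tool_pos: [0.5266, -0.3037, 0.0877]
tcp_rot: [3.137, 0.119, 0.002]
wrist_force: [3.1, -6.1, -0.4]
width: 0.097
grip_force: 29.2
```

```bash
python3 m.py;python3 bf.py -0.0015 0.0 0.002
```

```text
pos [ 0.5266 -0.3037  0.0877] yaw 0.0758 w 0.097 F [ 3.1 -6.1 -0.4] t 32.67 zax [ 0.001 -0.003 -1.   ]
slack mm [0.3 0.6]
X -5.5 z 62.6 th 14.4deg cost 4.93 imgsum 6.66 tip [-51.5   4.4] heel [39.6 27.8]
tool rack X -12.1 Y -2.8 z 87.7
```

{"op": "step_arm", "data": {"series": [0.004,0,0.003,0,0.009,0,0.006,0,0.013,0,0.009,0,0.018,0,0.012,0,0.019,0,0.014,0,0.019,0,0.014,0]}}

```text
time: 33.48
tool_pos: [0.5473, -0.3026, 0.0759]
tcp_rot: [3.136, 0.119, 0.006]
wrist_force: [3.2, -3.7, 8.5]
width: 0.099
grip_force: 31.0
```

```bash
python3 m.py;python3 bf.py -0.0015 0.01 0.002
```

```text
pos [ 0.5473 -0.3026  0.0759] yaw 0.0761 w 0.099 F [ 3.2 -3.7  8.5] t 33.48 zax [ 0.004 -0.003 -1.   ]
slack mm [0.4 0.1]
X 10.0 z 50.8 th 6.1deg cost 3.70 imgsum 4.95 tip [-43.9  -0.2] heel [49.6  9.8]
tool rack X 8.6 Y -3.2 z 76.0
```

{"op": "step_arm", "data": {"series": [0,0,0,0,0,0,0,0,0,0,-0.02,0,0,0,-0.045,0,0,0,-0.055,0,0.018,0.002,-0.055,0,0.018,0.002,-0.055,0], "gripper": 0.4}}

```text
time: 34.4
tool_pos: [0.5647, -0.3013, 0.1286]
tcp_rot: [-3.139, -0.12, -0.0]
wrist_force: [-0.4, 0.9, -0.6]
width: 0.393
grip_force: 0.0
```

{"op": "step_arm", "data": {"series": [0,0,0,0,0,0,0,0,0,0,0,0,0,0,0.01,0,0,0,0.02,0,0,0,0.027,0,0,0,0.033,0,0,0,0.035,0], "gripper": 0}}

```text
time: 35.4
tool_pos: [0.5656, -0.3035, 0.0982]
tcp_rot: [3.135, 0.119, 0.007]
wrist_force: [-5.1, 0.2, 21.2]
width: 0.003
grip_force: 10.8
```

```bash
python3 m.py
```

```text
pos [ 0.5656 -0.3035  0.0982] yaw 0.0761 w 0.003 F [-5.1  0.2 21.2] t 35.4 zax [ 0.004 -0.004 -1.   ]
```

{"op": "step_arm", "data": {"series": [0,0,-0.02,0,0,0,-0.07,0,0,0,-0.1,0,0,0,-0.1,0]}}

```text
time: 35.9
tool_pos: [0.5657, -0.3026, 0.1981]
tcp_rot: [3.135, 0.119, 0.01]
wrist_force: [-0.4, -0.9, 0.7]
width: 0.001
grip_force: 0.0
```

```bash
python3 bt.py -0.0575; python3 bt.py -0.0015; python3 m.py 0.6175 0.056 0.16 -0.015; python3 tb.py
```

```text
free: X 5.7 z 44.9 th 4.5deg dY -3.3 cost 8.07 [np.float64(7.2), np.float64(2.2)]
free: X 6.4 z 51.8 th -1.8deg dY -0.2 cost 3.22 [np.float64(5.5), np.float64(3.8)]
pos [ 0.5624 -0.3007  0.1919] yaw 0.0758 w 0.001 F [ 0.1 -0.3 -0.2] t 36.1 zax [-0.003  0.002 -1.   ]
[ 0.0821 -0.3515  0.0324] 0.091
[279 197   4  23  73] rowwidths [(np.float64(281.0), np.int64(3)), (np.float64(281.0), np.int64(3))] world at t+3 [0.6426 0.0562] mid [0.6177 0.0556] rear [0.6534 0.0581]
```

{"op": "step_arm", "data": {"series": [0.082,-0.352,0.032,0.091,0.082,-0.352,0.032,0.091,0.082,-0.352,0.032,0.091,0.082,-0.352,0.032,0.091,0.082,-0.352,0.032,0.091,0.082,-0.352,0.032,0.091,0.082,-0.352,0.032,0.091,0.082,-0.352,0.032,0.091], "gripper": 0.4}}

```text
time: 37.15
tool_pos: [0.6178, 0.0557, 0.1606]
tcp_rot: [3.141, -0.022, -0.004]
wrist_force: [0.3, -1.0, 0.6]
width: 0.399
grip_force: 0.0
```

{"op": "step_arm", "data": {"series": [0,0,0.04,0,0,0,0.075,0,0,0,0.084,0,0,0,0.084,0,0,0,0.084,0]}}

```text
time: 37.78
tool_pos: [0.6201, 0.0553, 0.0798]
tcp_rot: [-3.141, 0.025, -0.005]
wrist_force: [0.3, -0.8, 0.2]
width: 0.393
grip_force: 0.0
```

{"op": "step_arm", "data": {"series": [0,0,0,0,0,0,0,0,0,0,0,0,0,0,0,0,0,0,-0.03,0,0,0,-0.07,0,0,0,-0.11,0,0,0,-0.11,0], "gripper": 0.05, "newtons": 22}}

```text
time: 38.78
tool_pos: [0.6214, 0.056, 0.1924]
tcp_rot: [-3.141, 0.024, -0.013]
wrist_force: [0.8, 0.2, -0.9]
width: 0.098
grip_force: 22.5
```

```bash
python3 m.py 0.5652 -0.2432 0.175 0.077; python3 tb.py
```

```text
pos [0.6214 0.056  0.1924] yaw -0.015 w 0.098 F [ 0.8  0.2 -0.9] t 38.77 zax [ 0.008  0.    -1.   ]
[-0.0518  0.3     0.0169] -0.092
[279 205   4   7  22] rowwidths [(np.float64(280.5), np.int64(4)), (np.float64(280.5), np.int64(4))] world at t+3 [0.6177 0.0571] mid [0.6177 0.0571] rear [0.6285 0.0582]
[279 215   3  10  26] rowwidths [(np.float64(280.0), np.int64(3)), (np.float64(280.0), np.int64(3))] world at t+3 [0.5868 0.0579] mid [0.5838 0.0579] rear [0.5976 0.0582]
```

{"op": "step_arm", "data": {"series": [-0.052,0.3,0.017,-0.092,-0.052,0.3,0.017,-0.092,-0.052,0.3,0.017,-0.092,-0.052,0.3,0.017,-0.092,-0.052,0.3,0.017,-0.092,-0.052,0.3,0.017,-0.092,-0.052,0.3,0.017,-0.092,-0.052,0.3,0.017,-0.092]}}

```text
time: 39.83
tool_pos: [0.5619, -0.2418, 0.17]
tcp_rot: [-3.138, -0.123, 0.002]
wrist_force: [0.6, -0.4, -0.7]
width: 0.102
grip_force: 22.4
```

```bash
python3 m.py 0.5652 -0.2433 0.112 0.077
```

```text
pos [ 0.5619 -0.2418  0.17  ] yaw 0.0783 w 0.102 F [ 0.6 -0.4 -0.7] t 39.83 zax [-0.001  0.001 -1.   ]
[0.0032 0.0018 0.058 ] 0.001
```

{"op": "step_arm", "data": {"series": [0.003,0.001,0.02,0.001,0.003,0.001,0.04,0.001,0.003,0.001,0.056,0.001,0.003,0.001,0.056,0.001,0.003,0.001,0.056,0.001]}}

```text
time: 40.45
tool_pos: [0.5653, -0.2442, 0.115]
tcp_rot: [3.139, 0.119, 0.0]
wrist_force: [-0.1, 0.1, -0.0]
width: 0.099
grip_force: 22.4
```

```bash
python3 m.py 0.5652 -0.2433 0.112 0.077;python3 bf.py 0.0545 0.028 0.003
```

```text
pos [ 0.5653 -0.2442  0.115 ] yaw 0.0758 w 0.099 F [-0.1  0.1 -0. ] t 40.45 zax [ 0. -0. -1.]
[-0.    -0.001  0.003] -0.001
slack mm [-0.5  2.1]
X 31.8 z 88.4 th 4.4deg cost 2.95 imgsum 5.70 tip [-23.6  38.9] heel [70.1 46.2]
tool rack X 31.4 Y 53.3 z 115.6
```

{"op": "step_arm", "data": {"series": [0,-0.001,0.01,0,-0.004,-0.001,0.013,0,-0.008,-0.001,0.016,0,-0.013,-0.001,0.02,0,-0.018,-0.001,0.024,0,-0.018,-0.001,0.028,0,-0.02,-0.001,0.032,0,-0.02,-0.001,0.032,0], "newtons": 20}}

```text
time: 41.5
tool_pos: [0.547, -0.2485, 0.0903]
tcp_rot: [3.132, 0.119, 0.008]
wrist_force: [-12.9, -2.5, 30.5]
width: 0.097
grip_force: 33.8
```

```bash
python3 m.py;python3 bf.py 0.0545 0.018 0.003
```

```text
pos [ 0.547  -0.2485  0.0903] yaw 0.0761 w 0.097 F [-12.9  -2.5  30.5] t 41.5 zax [ 0.005 -0.007 -1.   ]
slack mm [-0.1  0.2]
X 19.6 z 65.7 th 16.5deg cost 2.61 imgsum 4.77 tip [-24.2   5.8] heel [65.9 32.5]
tool rack X 12.4 Y 50.7 z 90.3
```

{"op": "step_arm", "data": {"series": [0,0,-0.005,0,-0.006,0,-0.005,0,-0.012,0,-0.005,0,-0.018,0,-0.005,0,-0.023,0,-0.005,0,-0.023,0,-0.005,0]}}

```text
time: 42.3
tool_pos: [0.5225, -0.2478, 0.0879]
tcp_rot: [3.137, 0.119, 0.003]
wrist_force: [2.0, -6.3, 1.1]
width: 0.099
grip_force: 30.0
```

```bash
python3 m.py;python3 bf.py 0.0545 0.0 0.003
```

```text
pos [ 0.5225 -0.2478  0.0879] yaw 0.0759 w 0.099 F [ 2.  -6.3  1.1] t 42.3 zax [ 0.002 -0.003 -1.   ]
slack mm [-0.8 -0. ]
X -5.1 z 63.6 th 14.9deg cost 3.27 imgsum 5.03 tip [-50.4   4.9] heel [40.4 29.1]
tool rack X -11.9 Y 53.3 z 87.9
```

{"op": "step_arm", "data": {"series": [0.004,0,0.003,0,0.009,0,0.006,0,0.013,0,0.009,0,0.018,0,0.012,0,0.019,0,0.014,0,0.019,0,0.014,0]}}

```text
time: 43.1
tool_pos: [0.5436, -0.2467, 0.0762]
tcp_rot: [3.136, 0.119, 0.008]
wrist_force: [3.3, -2.7, 9.0]
width: 0.098
grip_force: 31.8
```

```bash
python3 m.py;python3 bf.py 0.0545 0.01 0.003
```

```text
pos [ 0.5436 -0.2467  0.0762] yaw 0.076 w 0.098 F [ 3.3 -2.7  9. ] t 43.1 zax [ 0.005 -0.003 -1.   ]
slack mm [-0.1  0.6]
X 13.1 z 50.7 th 11.0deg cost 2.56 imgsum 3.81 tip [-36.3  -4.7] heel [56.  13.2]
tool rack X 9.2 Y 52.8 z 76.2
```

{"op": "step_arm", "data": {"series": [0,0,0,0,0,0,0,0,0,0,-0.02,0,0,0,-0.045,0,0,0,-0.055,0,0.018,0.002,-0.055,0,0.018,0.002,-0.055,0], "gripper": 0.4}}

```text
time: 44.02
tool_pos: [0.5604, -0.2455, 0.1286]
tcp_rot: [-3.139, -0.12, -0.001]
wrist_force: [-0.4, -0.1, -0.1]
width: 0.398
grip_force: 0.0
```

{"op": "step_arm", "data": {"series": [0,0,0,0,0,0,0,0,0,0,0,0,0,0,0.01,0,0,0,0.02,0,0,0,0.027,0,0,0,0.033,0,0,0,0.035,0], "gripper": 0}}

```text
time: 45.02
tool_pos: [0.5614, -0.2475, 0.0982]
tcp_rot: [3.136, 0.12, 0.007]
wrist_force: [-4.6, -0.3, 23.5]
width: 0.002
grip_force: 11.7
```

{"op": "step_arm", "data": {"series": [0,0,-0.02,0,0,0,-0.07,0,0,0,-0.1,0,0,0,-0.1,0]}}

```text
time: 45.52
tool_pos: [0.5614, -0.2466, 0.1979]
tcp_rot: [3.136, 0.119, 0.01]
wrist_force: [-0.2, -0.1, 0.0]
width: -0.004
grip_force: 0.0
```

```bash
python3 bt.py 0.0545; python3 m.py; python3 - <<'E'
from h import *
p=viewer.read_camera("scene"); q=viewer.read_camera("top"); im=lambda p:np.array(p["image"])[:,:,::-1]
r=lambda a,s:cv2.resize(a,s,interpolation=cv2.INTER_CUBIC)
a=r(im(p)[105:195,170:270],(400,360)); b=r(im(q)[195:285,350:450],(400,360)); c=r(im(q)[180:270,190:350],(400,225)); e=r(im(p)[170:290,220:400],(400,225))
cv2.imwrite("pics/c11.png",np.vstack([np.hstack([a,b]),np.hstack([c,e])]))
for n,P in (("top",q),("scene",p)):
  for l,z in (("tote_lip",.045),("tote",0),("hook_grip",.017),("hook_tip",.004)):
    print(n,l,[(np.round(d["point"],1).tolist(),round(d["score"],2),at(P,*d["point"],z)[:2].tolist()) for d in viewer.spot_point(P,l)[:3]])
h=cv2.cvtColor(im(q),cv2.COLOR_BGR2HSV); m=((h[...,1]>110)&(h[...,2]>60)).astype(np.uint8); k=np.zeros_like(m);k[200:275,180:230]=m[200:275,180:230]
ys,xs=np.nonzero(k); R_=cv2.minAreaRect(np.c_[xs,ys].astype(np.float32)); B=np.array([at(q,*c,.03)[:2] for c in cv2.boxPoints(R_)]); print("hook handle",B.tolist(),B.mean(0),len(xs))
E
```

```text
free: X 8.0 z 50.7 th 2.1deg dY 0.8 cost 3.49 [np.float64(5.6), np.float64(3.2)]
pos [ 0.559  -0.2455  0.1937] yaw 0.0758 w -0.002 F [-0.3  1.2 -0.6] t 45.62 zax [-0.  0. -1.]
top tote_lip [([294.2, 240.6], 0.79, [0.5248, 0.0118])]
top tote [([293.7, 220.7], 0.66, [0.5952, 0.0127])]
top hook_grip [([414.1, 235.7], 0.73, [0.5532, -0.3732]), ([88.8, 292.1], 0.68, [0.3503, 0.6502]), ([209.0, 249.5], 0.53, [0.4928, 0.2815])]
top hook_tip [([110.5, 317.6], 0.87, [0.2733, 0.5803]), ([205.4, 215.0], 0.83, [0.6063, 0.3018])]
scene tote_lip [([279.6, 193.8], 0.89, [0.5157, -0.0088]), ([328.8, 262.8], 0.66, [0.6166, 0.3059]), ([213.9, 156.6], 0.28, [0.5544, -0.3162])]
scene tote [([262.3, 219.1], 0.58, [0.6127, 0.0047]), ([204.9, 152.1], 0.36, [0.5328, -0.4024])]
scene hook_grip [([466.7, 284.2], 0.91, [0.359, 0.6445]), ([347.7, 242.6], 0.81, [0.4941, 0.2843]), ([206.8, 150.1], 0.49, [0.5313, -0.39])]
scene hook_tip [([327.6, 265.1], 0.49, [0.601, 0.292]), ([215.7, 155.3], 0.47, [0.5175, -0.3551])]
hook handle [[0.5211, 0.3061], [0.5218, 0.2776], [0.4588, 0.2742], [0.4581, 0.3025]] [0.48995 0.2901 ] 187
```

View pics/c11.png

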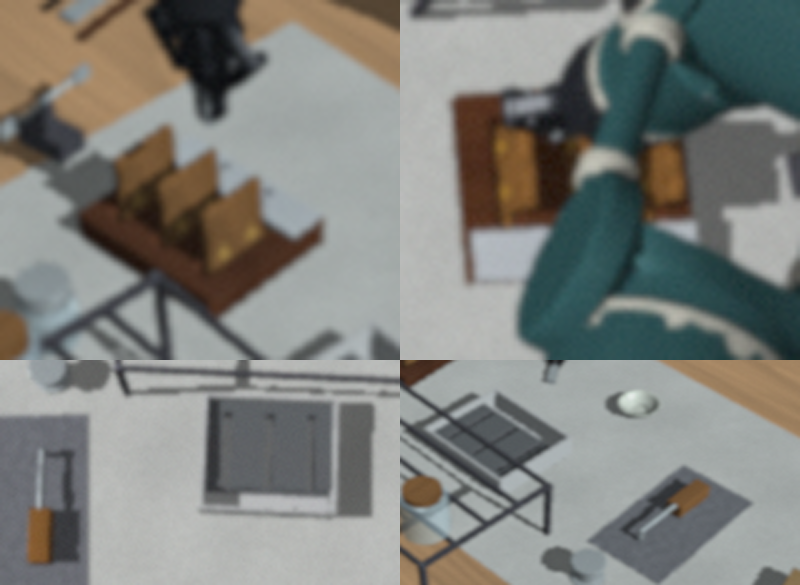

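The picture (14th) shows all three boards upright in their slots at (145,170), (190,200) and (235,230). The tote is empty at (270,455), and the hook stands on the mat at (40,530). Fetching the hook.

```bash
python3 m.py 0.48 0.29 0.15 -0.002
```

```text
pos [ 0.5591 -0.2456  0.1936] yaw 0.0758 w -0.0 F [ 0.6 -0.  -0.5] t 46.12 zax [-0.001  0.    -1.   ]
[-0.0383 -0.54    0.0438] 0.078
```

{"op": "step_arm", "data": {"series": [-0.004,-0.06,0,0.078,-0.01,-0.12,0,0.078,-0.015,-0.18,0,0.078,-0.02,-0.24,0.01,0.078,-0.025,-0.3,0.02,0.078,-0.03,-0.36,0.03,0.078,-0.035,-0.42,0.04,0.078,-0.037,-0.48,0.04,0.078], "gripper": 0.75}}

```text
time: 47.12
tool_pos: [0.4847, 0.2318, 0.1532]
tcp_rot: [3.141, -0.003, -0.002]
wrist_force: [1.2, 0.0, 0.8]
width: 0.749
grip_force: 0.0
```

```bash
python3 m.py 0.48 0.29 0.12 -0.002
```

```text
pos [0.4847 0.2318 0.1532] yaw -0.0021 w 0.749 F [1.2 0.  0.8] t 47.12 zax [-0.001 -0.001 -1.   ]
[-0.0048 -0.0582  0.0332] -0.0
```

{"op": "step_arm", "data": {"series": [-0.003,-0.055,0,0,-0.003,-0.055,0.04,0,-0.003,-0.055,0.09,0,-0.003,-0.055,0.142,0,-0.003,-0.055,0.142,0,-0.003,-0.055,0.142,0,-0.003,-0.055,0.142,0]}}

```text
time: 48.0
tool_pos: [0.4856, 0.2864, 0.015]
tcp_rot: [-3.139, 0.004, -0.008]
wrist_force: [-0.4, 0.2, -0.3]
width: 0.748
grip_force: 0.0
```

```bash
python3 m.py 0.48 0.29 0.009 -0.002
```

```text
pos [0.4856 0.2864 0.015 ] yaw -0.0024 w 0.748 F [-0.4  0.2 -0.3] t 48.0 zax [ 0.005  0.003 -1.   ]
[-0.0056 -0.0036  0.006 ] -0.0
```

{"op": "step_arm", "data": {"series": [0,0,0,0,0,0,0,0,0,0,0,0,0,0,0,0,0,0,0,0,0,0,0,0], "gripper": 0.2, "newtons": 60}}

```text
time: 48.75
tool_pos: [0.4844, 0.286, 0.0138]
tcp_rot: [-3.14, 0.003, -0.004]
wrist_force: [-0.8, 0.8, 6.5]
width: 0.313
grip_force: 60.4
```

{"op": "step_arm", "data": {"series": [0,0,-0.05,0,0,0,-0.09,0,-0.02,0.05,-0.09,0,-0.04,0.11,-0.09,0,-0.06,0.17,-0.09,0,-0.08,0.23,-0.09,0,-0.1,0.283,-0.09,0,-0.1,0.283,-0.09,0]}}

```text
time: 49.75
tool_pos: [0.3802, -0.0007, 0.1015]
tcp_rot: [3.141, -0.013, -0.002]
wrist_force: [0.7, 0.6, -1.3]
width: 0.313
grip_force: 59.4
```

```bash
python3 m.py 0.385 0.003 0.026 0; python3 - <<'E'
from h import *
t=monitor.read_state()["tool_pos"]
for n in("top","scene"):
    p=viewer.read_camera(n); print(n,"pred tip",px(p,[t[0]+.113,t[1],t[2]-.01]))
    for l,z in (("tote_lip",.045),("tote",0),("hook_tip",t[2]-.01)):
        print(n,l,[(np.round(d["point"],1).tolist(),round(d["score"],2),at(p,*d["point"],z)[:2].tolist()) for d in viewer.spot_point(p,l)[:3]])
E
```

```text
pos [ 0.3802 -0.0007  0.1015] yaw -0.0086 w 0.313 F [ 0.7  0.6 -1.3] t 49.75 zax [-0.001 -0.001 -1.   ]
[ 0.0048 -0.0038  0.0754] -0.009
top pred tip [298.8 249.5]
top tote_lip [([293.0, 238.9], 0.71, [0.5301, 0.0156])]
top tote [([297.8, 219.8], 0.89, [0.5985, -0.0006]), ([298.8, 245.9], 0.42, [0.513, -0.0052])]
top hook_tip [([109.7, 317.3], 0.93, [0.2824, 0.546]), ([298.4, 245.8], 0.44, [0.5043, 0.0008])]
scene pred tip [286.1 182.3]
scene tote_lip [([280.1, 194.0], 0.89, [0.5152, -0.0069]), ([217.3, 167.7], 0.18, [0.5846, -0.2611])]
scene tote [([265.6, 216.9], 0.95, [0.5976, 0.0054])]
scene hook_tip [([460.5, 257.4], 0.73, [0.3467, 0.5914]), ([285.2, 181.8], 0.56, [0.4937, -0.0044]), ([394.9, 304.8], 0.18, [0.6224, 0.5487])]
```

{"op": "step_arm", "data": {"series": [0.002,-0.003,0.03,-0.009,0.002,-0.003,0.06,-0.009,0.002,-0.003,0.075,-0.009,0.002,-0.003,0.075,-0.009,0.002,-0.003,0.075,-0.009]}}

```text
time: 50.78
tool_pos: [0.3852, 0.0058, 0.0275]
tcp_rot: [3.142, 0.012, 0.001]
wrist_force: [-0.1, 0.3, -0.5]
width: 0.318
grip_force: 59.4
```

{"op": "step_arm", "data": {"series": [0.015,0,0,0,0.03,0,0,0,0.045,0,0,0,0.06,0,0,0,0.075,0,0,0,0.09,0,0,0,0.105,0,0,0,0.12,0,0,0]}}

```text
time: 51.78
tool_pos: [0.5047, 0.0063, 0.0267]
tcp_rot: [-3.141, -0.011, 0.004]
wrist_force: [-5.6, -0.0, 1.5]
width: 0.316
grip_force: 60.0
```

```bash
python3 m.py 0.585 0.002 0.026 0; python3 - <<'E'
from h import *
for n in("top","scene"):
    p=viewer.read_camera(n)
    for l,z in (("tote_lip",.045),("tote",0)):
        print(n,l,[(np.round(d["point"],1).tolist(),round(d["score"],2),at(p,*d["point"],z)[:2].tolist()) for d in viewer.spot_point(p,l)[:3]])
E
```

```text
pos [0.5047 0.0063 0.0267] yaw 0.0068 w 0.316 F [-5.6 -0.   1.5] t 51.77 zax [-0.002  0.    -1.   ]
[0.0803 0.0048 0.0005] 0.007
top tote_lip [([295.7, 212.0], 0.77, [0.6158, 0.0086])]
top tote [([300.0, 190.1], 0.92, [0.6985, -0.0063]), ([321.4, 285.2], 0.54, [0.3895, -0.079])]
scene tote_lip [([256.4, 210.2], 0.83, [0.626, -0.0092])]
scene tote [([235.8, 228.0], 0.96, [0.7041, -0.0291])]
```

{"op": "step_arm", "data": {"series": [0.015,0,0,0,0.03,0,0,0,0.045,0,0,0,0.06,0,0,0,0.072,0,0,0,0.08,0,0,0,0.08,0,0,0]}}

```text
time: 52.95
tool_pos: [0.5861, 0.0066, 0.0273]
tcp_rot: [3.141, 0.01, 0.004]
wrist_force: [-0.0, 0.1, -0.1]
width: 0.314
grip_force: 59.5
```

{"op": "step_arm", "data": {"series": [-0.03,0,0,0,-0.06,0,0,0,-0.1,0,-0.03,0,-0.11,-0.06,-0.06,0,-0.11,-0.12,-0.06,0,-0.105,-0.18,-0.06,0,-0.1,-0.24,-0.06,0,-0.1,-0.283,-0.06,0]}}

```text
time: 53.95
tool_pos: [0.4838, 0.2921, 0.0883]
tcp_rot: [-3.14, -0.012, -0.006]
wrist_force: [0.5, -0.1, -1.1]
width: 0.313
grip_force: 59.4
```

```bash
python3 m.py 0.485 0.288 0.0145 0; python3 - <<'E'
from h import *
for n in("top","scene"):
    p=viewer.read_camera(n)
    for l,z in (("tote_lip",.045),("tote",0),("shelf",0)):
        print(n,l,[(np.round(d["point"],1).tolist(),round(d["score"],2),at(p,*d["point"],z)[:2].tolist()) for d in viewer.spot_point(p,l)[:3]])
E
```

```text
pos [0.4838 0.2921 0.0883] yaw 0.0078 w 0.313 F [ 0.5 -0.1 -1.1] t 53.95 zax [ 0.004  0.002 -1.   ]
[0.0008 0.0043 0.0738] 0.008
top tote_lip [([302.5, 188.0], 0.81, [0.6944, -0.0118]), ([413.1, 233.7], 0.39, [0.5558, -0.3603])]
top tote [([311.3, 170.7], 0.94, [0.766, -0.0431])]
top shelf [([300.2, 197.2], 0.72, [0.6744, -0.0073])]
scene tote_lip [([242.2, 219.3], 0.87, [0.6874, -0.0125]), ([342.6, 259.1], 0.29, [0.5754, 0.3267]), ([302.7, 285.2], 0.15, [0.7336, 0.3051])]
scene tote [([216.4, 235.3], 0.92, [0.7712, -0.0506]), ([289.9, 174.2], 0.3, [0.3845, -0.0841])]
scene shelf [([247.1, 229.8], 0.6, [0.6823, 0.0034])]
```

The tote is under the shelf but appears turned (yaw about -0.4), with its right front corner still slightly out. A second push on the right side will square it up.

{"op": "step_arm", "data": {"series": [0,0.06,0,0.008,0.01,0.12,0,0.008,0.02,0.18,0,0.008,0.03,0.24,0,0.008,0.04,0.3,0,0.008,0.044,0.36,0,0.008,0.044,0.37,0,0.008,0.044,0.37,0,0.008]}}

```text
time: 55.35
tool_pos: [0.5284, -0.0818, 0.0869]
tcp_rot: [-3.141, 0.007, 0.0]
wrist_force: [-0.9, 0.4, -1.8]
width: 0.313
grip_force: 59.7
```

{"op": "step_arm", "data": {"series": [0,0,0.03,0,0,0,0.06,0,0,0,0.061,0,0,0,0.061,0,0.015,0,0.061,0,0.03,0,0.061,0,0.04,0,0.061,0,0.04,0,0.061,0]}}

```text
time: 56.35
tool_pos: [0.5713, -0.0808, 0.0265]
tcp_rot: [3.141, -0.002, 0.005]
wrist_force: [-0.4, -0.3, -1.3]
width: 0.307
grip_force: 59.7
```

```bash
cat > tl.py <<'E'
from h import *
for n in("top","scene"):
    p=viewer.read_camera(n)
    for l,z in (("tote_lip",.045),("tote",0)):
        print(n,l,[(np.round(d["point"],1).tolist(),round(d["score"],2),at(p,*d["point"],z)[:2].tolist()) for d in viewer.spot_point(p,l)[:2]])
E
python3 m.py; python3 tl.py
```

```text
pos [ 0.5713 -0.0808  0.0265] yaw -0.0011 w 0.307 F [-0.4 -0.3 -1.3] t 56.35 zax [ 0.003 -0.    -1.   ]
top tote_lip [([301.5, 185.4], 0.76, [0.7029, -0.0085]), ([209.6, 187.3], 0.61, [0.6894, 0.2854])]
top tote [([311.3, 167.0], 0.77, [0.7789, -0.043])]
scene tote_lip [([236.1, 218.8], 0.72, [0.7004, -0.0282])]
scene tote [([214.7, 238.0], 0.94, [0.7827, -0.0457])]
```

{"op": "step_arm", "data": {"series": [0.01,0,0,0,0.02,0,0,0,0.025,0,0,0,0.025,0,0,0]}}

```text
time: 57.15
tool_pos: [0.5951, -0.0807, 0.026]
tcp_rot: [3.142, -0.002, 0.002]
wrist_force: [-0.9, 0.3, -2.1]
width: 0.313
grip_force: 59.6
```

```bash
python3 m.py; python3 tl.py
```

```text
pos [ 0.5951 -0.0807  0.026 ] yaw -0.0011 w 0.313 F [-0.9  0.3 -2.1] t 57.15 zax [ 0.001 -0.    -1.   ]
top tote_lip [([304.4, 178.4], 0.62, [0.7263, -0.0175])]
top tote [([310.7, 160.8], 0.98, [0.8004, -0.0407])]
scene tote_lip [([231.8, 225.7], 0.67, [0.7303, -0.0157])]
scene tote []
```

{"op": "step_arm", "data": {"series": [-0.03,0,0,0,-0.07,0,-0.03,0,-0.09,-0.06,-0.062,0,-0.1,-0.12,-0.062,0,-0.105,-0.18,-0.062,0,-0.11,-0.24,-0.062,0,-0.11,-0.3,-0.062,0,-0.11,-0.36,-0.062,0]}}

```text
time: 58.45
tool_pos: [0.4845, 0.2818, 0.0887]
tcp_rot: [-3.141, 0.001, -0.003]
wrist_force: [0.5, -0.2, -1.0]
width: 0.313
grip_force: 59.7
```

```bash
python3 m.py 0.49 0.289 0.0145 0; python3 tl.py
```

```text
pos [0.4845 0.2818 0.0887] yaw -0.0008 w 0.313 F [ 0.5 -0.2 -1. ] t 58.45 zax [ 0.002  0.001 -1.   ]
[ 0.0053 -0.0072  0.0742] -0.001
top tote_lip [([304.6, 176.1], 0.84, [0.7339, -0.018]), ([300.9, 197.0], 0.21, [0.6648, -0.0071])]
top tote [([311.5, 162.2], 0.7, [0.7956, -0.0435])]
scene tote_lip [([231.8, 223.8], 0.88, [0.7249, -0.0218])]
scene tote [([327.7, 249.7], 0.73, [0.5519, 0.25]), ([208.5, 245.3], 0.64, [0.8168, -0.0363])]
```

{"op": "step_arm", "data": {"series": [0.005,-0.007,0.03,0,0.005,-0.007,0.06,0,0.005,-0.007,0.071,0,0.005,-0.007,0.073,0,0.005,-0.007,0.073,0,0.005,-0.007,0.073,0]}}

```text
time: 59.5
tool_pos: [0.4905, 0.2868, 0.0163]
tcp_rot: [-3.141, 0.002, -0.003]
wrist_force: [0.5, 0.3, -1.4]
width: 0.31
grip_force: 59.8
```

```bash
python3 m.py 0.49 0.289 0.0140 0
```

```text
pos [0.4905 0.2868 0.0163] yaw -0.0014 w 0.31 F [ 0.5  0.3 -1.4] t 59.5 zax [ 0.002  0.001 -1.   ]
[-0.0005 -0.0022  0.0023] -0.001
```

{"op": "step_arm", "data": {"series": [0,0,0.002,0,0,0,0.003,0,0,0,0.003,0]}}

```text
time: 59.88
tool_pos: [0.4903, 0.2869, 0.0138]
tcp_rot: [-3.141, 0.002, -0.002]
wrist_force: [-2.6, -1.4, 7.8]
width: 0.31
grip_force: 60.9
```

{"op": "step_arm", "data": {"series": [0,0,0,0,0,0,0,0,0,0,0,0,0,0,-0.04,0,0,0,-0.09,0,0,0,-0.15,0,-0.03,0,-0.2,0,-0.06,0,-0.2,0], "gripper": 0.75}}

```text
time: 60.88
tool_pos: [0.4321, 0.2883, 0.2178]
tcp_rot: [-3.136, 0.003, -0.014]
wrist_force: [0.3, 1.1, 0.0]
width: 0.751
grip_force: 0.0
```

```bash
python3 m.py; python3 tl.py; python3 bt.py 0.0545; python3 - <<'E'
from h import *
for n in ("scene","top"):
  p=viewer.read_camera(n); hs=cv2.cvtColor(np.array(p["image"]),cv2.COLOR_RGB2HSV)
  for l,z in (("hook_grip",.017),("hook_tip",.004),("mat",0),("slot1",.053),("board1_mid",.053)):
    print(n,l,[(round(d["score"],2),at(p,*d["point"],z)[:2].tolist()) for d in viewer.spot_point(p,l)[:4]])
  if n=="top":
    m=((hs[...,1]>110)&(hs[...,2]>60)).astype(np.uint8); k=np.zeros_like(m);k[200:275,180:230]=m[200:275,180:230]
    ys,xs=np.nonzero(k); r=cv2.minAreaRect(np.c_[xs,ys].astype(np.float32)); print(r,len(xs))
E
```

```text
pos [0.4321 0.2883 0.2178] yaw -0.0019 w 0.751 F [0.3 1.1 0. ] t 60.88 zax [ 0.009  0.006 -1.   ]
top tote_lip [([306.1, 177.3], 0.68, [0.7301, -0.0229]), ([397.7, 235.0], 0.4, [0.5505, -0.312])]
top tote [([310.3, 162.0], 0.72, [0.7962, -0.0394])]
scene tote_lip [([229.9, 224.8], 0.71, [0.7322, -0.0229]), ([207.3, 147.1], 0.32, [0.5376, -0.3752])]
scene tote [([210.4, 243.5], 0.94, [0.8076, -0.0378])]
free: X 10.1 z 55.3 th 1.7deg dY 0.4 cost 2.71 [np.float64(5.2), np.float64(3.4)]
scene hook_grip [(0.65, [0.5097, 0.2858]), (0.64, [0.3664, 0.6392]), (0.63, [0.7029, 0.0121]), (0.46, [0.8175, -0.0229])]
scene hook_tip [(0.77, [0.6041, 0.2863]), (0.54, [0.2898, 0.5687]), (0.19, [0.3673, 0.0851])]
scene mat [(0.75, [0.5464, 0.3042])]
scene slot1 [(0.82, [0.5418, -0.2486]), (0.71, [0.5451, -0.3125]), (0.67, [0.5511, -0.3617])]
scene board1_mid [(0.73, [0.5574, -0.3488])]
top hook_grip [(0.9, [0.3446, 0.6418]), (0.75, [0.5034, 0.2894])]
top hook_tip [(0.66, [0.2859, 0.5774]), (0.6, [0.6245, 0.2923])]
top mat [(0.58, [0.5496, 0.2977]), (0.41, [0.562, -0.2572]), (0.16, [0.7987, -0.0401])]
top slot1 [(0.7, [0.5471, -0.3039]), (0.65, [0.5352, -0.2533]), (0.64, [0.543, -0.3677]), (0.46, [0.7047, -0.2826])]
top board1_mid [(0.79, [0.5558, -0.3529])]
((199.93235778808594, 258.8205871582031), (16.106264114379883, 45.94119644165039), 32.47119140625) 208
```

```bash
python3 -c "
from h import *
print(job.finish_job())"
```

```text
the job is handed in; nothing more can be done
None
```

The job is handed in at about 61 s, and no verdict came back. All three boards are seated in their slots (board tops at 98 mm, full depth). The tote is back under the shelf, its front about 5 cm behind the shelf's front edge and turned a little, and the hook is back on the mat (its uprightness was not checked in a final picture).

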